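Reassemble the washed spice mills in their stand

ROBOT

A 6-joint arm with a two-finger parallel gripper is mounted at the origin on the work surface. World frame = base frame: x ahead of the robot, y to its left, z up, the work surface at z = 0. Lengths are in m, angles in degrees, forces in N, time in s.
With the tool pointing down it reaches from about 0.25 to 0.725 m from the base axis. Payload 4 kg.
Tool frame: the origin (TCP) lies between the finger pads; the fingertips stand 25 mm ahead of it and the grasp point (between the pads) lies 6 mm ahead of it (ctrl.finger_overhang is the z of the fingertips in the tool frame, in m); z points along the fingers, y is the line along which they close (so a half turn about z gives the same grasp; the last joint's range is limited). The gripper opens to 85 mm and grips with 20 to 120 N. Pads are 22 mm wide; open, the fingers measure 114 mm over their backs; the gripper's body (76 mm by 85 mm) begins 54 mm behind the grasp point. The pads swing forward as they close: fully open they stand 13 mm farther back than shut.
Start: joints at [-76.203, 13.785, 0.286, 76.501, 0, 90], TCP at [0.119, -0.486, 0.256] pointing down, gripper open.
Joint ranges: [-155.79, 155.79], [-60.16, 107.12], [-62.33, 73.08], [-114, 123.19], [-81.49, 82.49], [-180, 180]. Speed limits (degrees/s): [159.86, 159.86, 180, 180, 180, 180].

INTERFACE

Orientations are given as [roll, pitch, yaw] about the fixed x, y, z axes, in that order (R = Rz(yaw) Ry(pitch) Rx(roll)).
In Python, from station import ctrl gives the robot as it stands.
- The arm moves only by the tool play_rows, never from a script. Its argument "deltas" is a list of rows, each an object with "twist": the turn, a rotation vector about the tool's x, y, z in rad, a list of three; "delta_pos": the shift along the tool's x, y, z in m, a list of three; "fingers": the gripper's target within -1 to 1 (fully open at 1, half-way at 0, shut at -1). A call has 1 to 12 rows; each row is the pose to reach, as a shift and turn from the pose commanded when the call began, along the tool's axes at that moment; what a row does not reach only later rows make up. A row lasts 1/10 s, in which the tool goes at most 50 mm and 8.59 degrees, less where a joint would pass 70% of its speed; a pose out of reach is approached as far as the arm can. A call with a gripper value outside its range is refused whole. The fingers move at their own pace and stop on an object; "newtons" is the grip in N (left out, the last holds). Time passes only in rows, so rows that repeat a pose let the fingers close. It gives the time, the measured TCP pose, the force, the opening and the grip force at its end, in the units of the state.
- ctrl.get_state(): the state, without advancing time (a new reading comes with each control period).
- ctrl.get_image(name): name is "scene" or "top" or "wrist"; returns a dict with "frame" (480x640x3 uint8, red, green, blue), "intrinsics" (3x3 intrinsics, pixels), "rvec" (rotation vector, rad) and "tvec" (3), from world to camera coordinates, as OpenCV has them. Camera axes: x right, y down, z forward; pixel columns grow to the right and rows downward; lengths in m; the calibration is good to about 2 mm. The wrist camera is an equidistant fisheye: a pixel r from the principal point sees the ray r / f radians off the axis. A picture is of the moment at which its call begins. There is no depth.
- ctrl.hand_in(): hands the job in; it is judged then, once.
The state is a dict: "time_s": time; "joint_pos": joint angles; "qvel": joint speeds; "joint_efforts": joint torques, N m; "tool_pos": TCP position; "ee_rot": TCP orientation; "force": force on the tool from outside, world axes, zero at the start; "moment": the same for the moment, N m; "finger_gap": finger opening in m; "grip_force": force on a finger pad.
Only numpy, scipy, OpenCV 4.12 (cv2) and the standard library are available. Lean on these libraries where they do the work, as an engineer would, in place of code of your own. Each camera call takes 0.05 s, during which the arm holds its last target. There are 200 camera calls.

TASK

Put the washed spice mills back together in their stand: stand the mill bodies fully down in their pockets, first the tall one in the one-dot pocket, then the medium one in the two-dot pocket, then the short one in the three-dot pocket (if one is missing today, its pocket stays empty). Every mill standing there gets a coil spring threaded over its spindle right down onto the collar, twisting a little if it snags, and then a head set over the spring, flush on the wood. Spare parts may stay where they are; do not disturb the jar, the sugar tin or the oil bottle.

Things in the scene. Friction and masses are not known exactly. Their poses are not given: they have to be found in the camera images.
- stand: fixed pale wood plank, 100 x 300 x 25 mm, with three round blind pockets in a row along its own y, 100 mm apart, each 60 mm across and 15 mm deep with a 2 mm chamfer; origin under its centre. One, two or three dark steel dots (10 mm) on both long sides mark the pockets: one dot at the +y end (robot's left), two in the middle, three at the -y end
- pocket1 (a point): centre of the floor of the pocket with 1 dot, 10 mm above the counter; axes as the stand's
- pocket2 (a point): centre of the floor of the pocket with 2 dots, 10 mm above the counter; axes as the stand's
- pocket3 (a point): centre of the floor of the pocket with 3 dots, 10 mm above the counter; axes as the stand's
- mill_tall: loose mill body, brown wood on a heavy 14 mm steel foot, upright; may be absent. Cylinder 56 mm across, 85 mm high (4 mm foot chamfer to 52 mm), on it a steel collar 35 mm across, 12 mm high, then a bare round-ended aluminium spindle 13 mm across rising 64 mm above the collar: 161 mm in all, 0.18 to 0.37 kg. Best carried by the spindle. Origin: centre of the underside, z up the spindle
- mill_mid: loose mill body, brown wood on a heavy 14 mm steel foot, upright; may be absent. Cylinder 56 mm across, 65 mm high (4 mm foot chamfer to 52 mm), on it a steel collar 35 mm across, 12 mm high, then a bare round-ended aluminium spindle 13 mm across rising 64 mm above the collar: 141 mm in all, 0.18 to 0.37 kg. Best carried by the spindle. Origin: centre of the underside, z up the spindle
- mill_short: loose mill body, brown wood on a heavy 14 mm steel foot, upright; may be absent. Cylinder 56 mm across, 45 mm high (4 mm foot chamfer to 52 mm), on it a steel collar 35 mm across, 12 mm high, then a bare round-ended aluminium spindle 13 mm across rising 64 mm above the collar: 121 mm in all, 0.18 to 0.37 kg. Best carried by the spindle. Origin: centre of the underside, z up the spindle
- spring1: loose rigid steel coil spring, standing upright on the counter: 60 mm long, 28 mm outside, about 19 mm clear inside, 4 mm wire, flat ends, either end up, 40 g. It does not compress. Origin: its middle, 30 mm above the lower end, z along its axis. Fully home its lower end rests on a mill's collar, the spindle 4 mm out of its top. All three are alike
- spring2: loose rigid steel coil spring, standing upright on the counter: 60 mm long, 28 mm outside, about 19 mm clear inside, 4 mm wire, flat ends, either end up, 40 g. It does not compress. Origin: its middle, 30 mm above the lower end, z along its axis. Fully home its lower end rests on a mill's collar, the spindle 4 mm out of its top. All three are alike
- spring3: loose rigid steel coil spring, standing upright on the counter: 60 mm long, 28 mm outside, about 19 mm clear inside, 4 mm wire, flat ends, either end up, 40 g. It does not compress. Origin: its middle, 30 mm above the lower end, z along its axis. Fully home its lower end rests on a mill's collar, the spindle 4 mm out of its top. All three are alike
- head1: loose mill head, brown wood, mouth down: a cap 56 mm across (44 mm at the very top), 90 mm high a heavy 14 mm steel rim at the mouth, a steel nut 16 mm across, 8 mm high on top; mouth 41 mm across, 80 mm deep, fits round the collar; 0.11 to 0.23 kg. Origin: centre of the mouth rim (underside), z up. Fully home the rim is flush on the mill's wood shoulder. All three are alike
- head2: loose mill head, brown wood, mouth down: a cap 56 mm across (44 mm at the very top), 90 mm high a heavy 14 mm steel rim at the mouth, a steel nut 16 mm across, 8 mm high on top; mouth 41 mm across, 80 mm deep, fits round the collar; 0.11 to 0.23 kg. Origin: centre of the mouth rim (underside), z up. Fully home the rim is flush on the mill's wood shoulder. All three are alike
- head3: loose mill head, brown wood, mouth down: a cap 56 mm across (44 mm at the very top), 90 mm high a heavy 14 mm steel rim at the mouth, a steel nut 16 mm across, 8 mm high on top; mouth 41 mm across, 80 mm deep, fits round the collar; 0.11 to 0.23 kg. Origin: centre of the mouth rim (underside), z up. Fully home the rim is flush on the mill's wood shoulder. All three are alike
- jar: bystander: loose glass storage jar, 68 mm across, 110 mm high; origin under its centre
- sugar: bystander: loose white sugar tin, 80 mm across, 100 mm high; origin under its centre
- oil: bystander: loose green oil bottle, 64 mm across, 190 mm high; origin under its centre
Things that resemble listed ones, but are neither listed nor needed, are in the scene too. Leave any yellow look-alike of the spring3 alone.

How it is judged:
By the outcome, as a careful person would: the job done as asked, in the order asked, and still so for the second after the job is handed in, with the robot touching nothing.
Of mill_tall, mill_mid, mill_short only 2 to 3 are there at a start; the rules pass over those that are not, and their reading is None.
At some moment in a run one of mill_tall, mill_mid, mill_short, head1, head2, head3 may be knocked a few centimetres aside while the robot is not near it.
It also fails if it takes over 210 s, if anything falls off the work surface, if the arm or the gripper's body presses on something with over 40 N, if the wrist force passes 120 N, or if a joint passes its speed limit or range.

## Working session

There is one attempt and no reset: what is moved stays moved. The work goes in short steps, Python scripts to look and compute and a tool call to move; the robot and the scene stay as the last step left them, time stands still between calls to the robot, and variables do not carry over. Pictures are saved under pics/ and viewed, at most 14 in all, crops included, and the job is handed in when it is done.

Besides the shell and the picture viewer there is one more tool, called after ">>>" in YAML: its name, and indented under it one key for each argument. play_rows: Moves the arm, as the interface text tells. Its arguments: {"type":"object","properties":{"deltas":{"type":"array"},"newtons":{"type":"number"}},"required":["deltas"]}

```bash
mkdir -p pics; ls; python3 - <<'E'
from station import ctrl
import cv2
for n in ("scene","top"):
    d=ctrl.get_image(n); cv2.imwrite(f"pics/{n}0.png",cv2.cvtColor(d["frame"],cv2.COLOR_RGB2BGR)); print(n,d["intrinsics"],d["rvec"],d["tvec"])
print(ctrl.get_state())
E
```

```text
pics
scene [[471.40681139   0.         316.67244485]
 [  0.         471.40681139 239.00882244]
 [  0.           0.           1.        ]] [ 1.52645422  2.24159097 -0.6886183 ] [ 0.17872733 -0.39789213  1.29713017]
top [[580.05623508   0.         315.96897925]
 [  0.         580.05623508 240.28131947]
 [  0.           0.           1.        ]] [ 2.17993272 -2.1211776   0.14685116] [0.0037257  0.57517926 1.19771981]
{'time_s': 0.1, 'joint_pos': array([-7.62048599e+01,  1.38272044e+01,  2.19066494e-01,  7.65025305e+01,
        4.02050344e-04,  9.00012886e+01]), 'qvel': array([-0.00497424, -0.03935452,  0.21622811, -0.0692926 ,  0.01834759,
        0.07255695]), 'joint_efforts': array([ 7.97664279e-05, -3.73138618e+01,  2.53009987e+01,  1.08754853e-02,
       -1.21332632e-04,  5.56230475e-06]), 'tool_pos': array([ 0.1190979 , -0.48504918,  0.25549209]), 'ee_rot': array([-1.79889332e+02, -3.99560606e-04,  1.37938508e+01]), 'force': array([-0.05655118, -0.47925124,  0.45829476]), 'moment': array([-0.02980919,  0.00626415,  0.01072212]), 'grip_force': 0.0, 'finger_gap': 0.08552028293042754}
```

View pics/scene0.png

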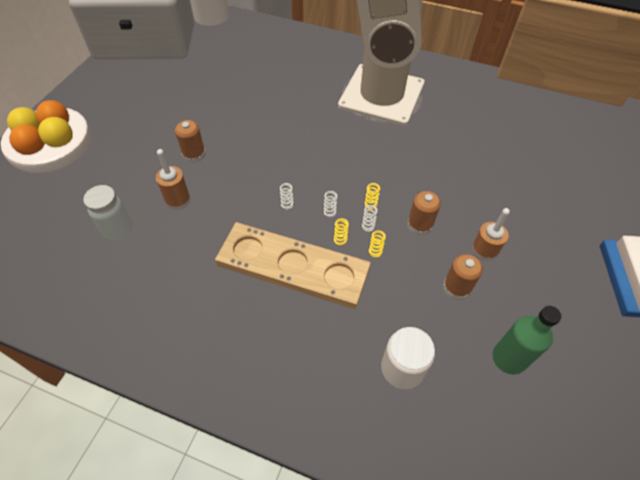

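View pics/top0.png

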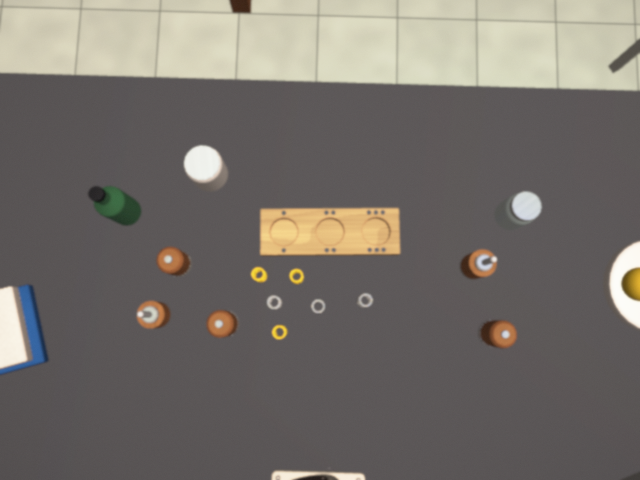

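Scene: bodies at about (172,187) and (490,237). Heads at (190,140), (424,210) and (463,275). Steel springs at (287,195), (330,203) and (370,218), with yellow look-alikes at (372,195), (341,231) and (377,243). The stand's one-dot end is on the right of the scene view. I'll enlarge for pixel readings.

```bash
python3 - <<'E'
import cv2,numpy as np
s=cv2.imread("pics/scene0.png");t=cv2.imread("pics/top0.png")
def c(i,x,y,w,h,k): return cv2.resize(i[y:y+h,x:x+w],None,fx=k,fy=k,interpolation=cv2.INTER_CUBIC)
# four crops 80x75 at x5 -> 400x375 too tall; use x4 
a=np.hstack([c(s,140,110,80,100,3.33),c(s,400,180,120,120,2.775)[:333]])
b=np.hstack([c(t,455,240,80,110,3),c(t,125,240,120,110,3)])
a=cv2.resize(a,(600,333*600//a.shape[1]));print(a.shape,b.shape)
cv2.imwrite("pics/c1.png",np.vstack([a,cv2.resize(b,(600,330*600//b.shape[1]))])[:600])
cv2.imwrite("pics/c2.png",c(t,245,200,165,145,4.1)[:600])
E
```

```text
(333, 600, 3) (330, 600, 3)
```

View pics/c1.png

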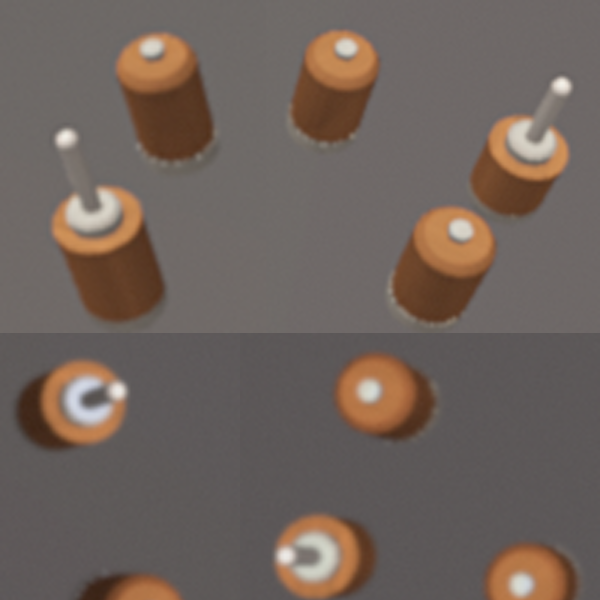

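View pics/c2.png

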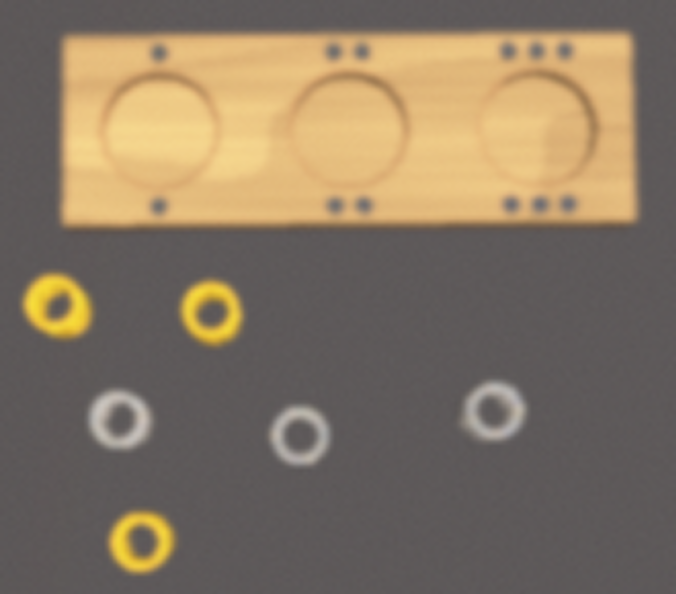

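```bash
cat > h.py <<'E'
from station import ctrl
import cv2,numpy as np
from scipy.spatial.transform import Rotation as Rn
from scipy.optimize import least_squares
def cam(d):
    R=cv2.Rodrigues(np.array(d["rvec"],float))[0]; return np.array(d["intrinsics"]),R,np.array(d["tvec"],float).ravel()
def ray(d,px,fish=False):
    K,R,t=cam(d); x=(px[0]-K[0,2])/K[0,0]; y=(px[1]-K[1,2])/K[1,1]
    if fish:
        r=np.hypot(x,y); v=np.array([x/r*np.sin(r),y/r*np.sin(r),np.cos(r)]) if r>1e-9 else np.array([0,0,1.])
    else: v=np.array([x,y,1.])
    return -R.T@t, R.T@(v/np.linalg.norm(v))
def atz(d,px,z,fish=False):
    o,v=ray(d,px,fish); return o+v*(z-o[2])/v[2]
def tri(*rs):
    A=sum(np.eye(3)-np.outer(v,v) for o,v in rs); b=sum((np.eye(3)-np.outer(v,v))@o for o,v in rs); p=np.linalg.solve(A,b)
    return p,max(np.linalg.norm(np.cross(p-o,v)) for o,v in rs)
def proj(d,p,fish=False):
    K,R,t=cam(d); q=R@np.asarray(p,float)+t
    if fish:
        th=np.arctan2(np.hypot(q[0],q[1]),q[2]); n=q[:2]/np.hypot(q[0],q[1]); return K[:2,2]+n*th*K[0,0]
    return (K@q)[:2]/q[2]
def move(p,yaw,name=""):
    """delta_pos and twist in the current tool frame (from measured pose) to a tool-down pose p,yaw"""
    s=ctrl.get_state(); R=Rn.from_euler('xyz',s["ee_rot"],degrees=True); T=Rn.from_euler('xyz',[180,0,yaw],degrees=True)
    print(name,np.round(R.inv().apply(np.array(p)-s["tool_pos"]),4),np.round((R.inv()*T).as_rotvec(),4))
E
python3 - <<'E'
from h import *
np.set_printoptions(precision=4,suppress=True)
s=ctrl.get_image("scene");t=ctrl.get_image("top")
for n,a,b in [("millR",(159.8,151.4),(494.3,259.3)),("millL",(506.7,211),(140.7,314)),
 ("hA",(428.8,196.9),(218.7,324)),("hB",(469.9,263.2),(168,259.3)),("hC",(185.6,124.4),(505.5,334))]:
    print(n,*tri(ray(s,a),ray(t,b)),atz(t,b,.098))
for p in [(274.3,302.4),(318.2,306.1),(365.7,300.2)]: print("spr",atz(t,p,.06))
for p in [(283.8,231.6),(330.2,231.4),(376.2,231.3)]: print("pocket",atz(t,p,.025))
w=ctrl.get_image("wrist");print(w["intrinsics"],w["rvec"],w["tvec"]);K,R,tt=cam(w);print("camc",-R.T@tt,R[2])
E
```

```text
millR [ 0.5319 -0.3255  0.1539] 0.0005457907067046563 [ 0.5379 -0.3423  0.098 ]
millL [0.4087 0.3545 0.1349] 0.000700285569479756 [0.4089 0.3647 0.098 ]
hA [0.3934 0.2086 0.0943] 0.00027939964812161773 [0.3934 0.2083 0.098 ]
hB [0.5204 0.3183 0.0922] 0.00023004652665803635 [0.5198 0.3171 0.098 ]
hC [ 0.3894 -0.3642  0.0939] 0.0005650408331820996 [ 0.3892 -0.3623  0.098 ]
spr [0.4402 0.1019 0.06  ]
spr [0.435  0.0111 0.06  ]
spr [ 0.4498 -0.0868  0.06  ]
pocket [0.5938 0.0895 0.025 ]
pocket [ 0.597  -0.0108  0.025 ]
pocket [ 0.6    -0.1102  0.025 ]
[[371.6483   0.     317.5431]
 [  0.     371.6483 246.3262]
 [  0.       0.       1.    ]] [-2.2983  1.8032  0.2438] [-0.4999 -0.0333  0.3791]
camc [ 0.1852 -0.4695  0.374 ] [-0.2573 -0.0623 -0.9643]
```

Triangulated tip heights (+6.5 mm) give 161 mm for the body at -y (tall) and 141 mm for the body at +y (medium), so the short one is missing. 

What could be mistaken, in top pixels:
- **Bodies:** (483,263) tall, (151,315) medium.
- **Heads:** (172,261), (221,324), (503,334).
- **Springs:** steel at (274,302), (318,306) and (365,300); yellow ones to leave at (259,274), (297,276) and (280,332).

First I approach the tall body.

```bash
python3 -c "
from h import *
move([.532,-.3255,.24],90)"
```

```text
[ 0.439  -0.0567  0.0159] [-8.00e-04 -7.00e-04 -1.33e+00]
```

>>> play_rows:
  deltas:
    - {"twist": [0, 0, -0.3], "delta_pos": [0.1, -0.01, 0.004], "fingers": 0.2}
    - {"twist": [0, 0, -0.6], "delta_pos": [0.2, -0.03, 0.01], "fingers": 0.2}
    - {"twist": [0, 0, -1.33], "delta_pos": [0.439, -0.0567, 0.0159], "fingers": 0.2}
    - {"twist": [0, 0, -1.33], "delta_pos": [0.439, -0.0567, 0.0159], "fingers": 0.2}
    - {"twist": [0, 0, -1.33], "delta_pos": [0.439, -0.0567, 0.0159], "fingers": 0.2}
    - {"twist": [0, 0, -1.33], "delta_pos": [0.439, -0.0567, 0.0159], "fingers": 0.2}
    - {"twist": [0, 0, -1.33], "delta_pos": [0.439, -0.0567, 0.0159], "fingers": 0.2}
    - {"twist": [0, 0, -1.33], "delta_pos": [0.439, -0.0567, 0.0159], "fingers": 0.2}
    - {"twist": [0, 0, -1.33], "delta_pos": [0.439, -0.0567, 0.0159], "fingers": 0.2}
    - {"twist": [0, 0, -1.33], "delta_pos": [0.439, -0.0567, 0.0159], "fingers": 0.2}
    - {"twist": [0, 0, -1.33], "delta_pos": [0.439, -0.0567, 0.0159], "fingers": 0.2}
    - {"twist": [0, 0, -1.33], "delta_pos": [0.439, -0.0567, 0.0159], "fingers": 0.2}

```text
time_s: 1.45
tool_pos: [0.5311, -0.3262, 0.2402]
ee_rot: [-179.9, -0.0, 89.9]
force: [-0.2, -0.6, 0.2]
finger_gap: 0.051
grip_force: 0.0
```

```bash
python3 - <<'E'
from h import *
np.set_printoptions(precision=4,suppress=True)
d=ctrl.get_image("wrist"); s=ctrl.get_state(); print(s["time_s"],s["tool_pos"],s["ee_rot"])
im=cv2.cvtColor(d["frame"],cv2.COLOR_RGB2BGR); K,R,t=cam(d); print(-R.T@t)
for z in (.1545,.1): print(proj(d,[.5319,-.3255,z],True))
cv2.imwrite("pics/w1.png",im)
move([.532,-.3255,.142],90)
E
```

```text
1.5 [ 0.5309 -0.3265  0.2406] [-179.9685    0.0004   89.882 ]
[ 0.5325 -0.2594  0.3585]
[317.2867 263.1397]
[317.4381 239.732 ]
 [0.001  0.0012 0.0986] [-0.0005  0.     -0.0021]
```

View pics/w1.png

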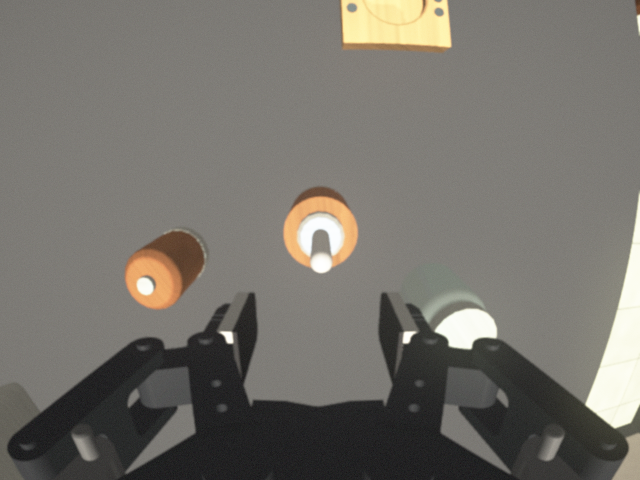

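Wrist view shows the spindle tip at (320,263), within 2 mm of the prediction. The jar is at the lower right, clear of the fingers. I descend and grip.

>>> play_rows:
  deltas:
    - {"twist": [0, 0, 0], "delta_pos": [0.001, 0.0025, 0.04], "fingers": 0.2}
    - {"twist": [0, 0, 0], "delta_pos": [0.001, 0.0025, 0.08], "fingers": 0.2}
    - {"twist": [0, 0, 0], "delta_pos": [0.001, 0.0025, 0.0985], "fingers": 0.2}
    - {"twist": [0, 0, 0], "delta_pos": [0.001, 0.0025, 0.0985], "fingers": 0.2}
    - {"twist": [0, 0, 0], "delta_pos": [0.001, 0.0025, 0.0985], "fingers": -1}
    - {"twist": [0, 0, 0], "delta_pos": [0.001, 0.0025, 0.0985], "fingers": -1}
    - {"twist": [0, 0, 0], "delta_pos": [0.001, 0.0025, 0.0985], "fingers": -1}
    - {"twist": [0, 0, 0], "delta_pos": [0.001, 0.0025, 0.0985], "fingers": -1}
    - {"twist": [0, 0, 0], "delta_pos": [0.001, 0.0025, 0.0985], "fingers": -1}
    - {"twist": [0, 0, 0], "delta_pos": [0.001, 0.0025, 0.0985], "fingers": -1}
  newtons: 60

```text
time_s: 2.5
tool_pos: [0.5352, -0.3257, 0.1442]
ee_rot: [179.9, 0.2, 90.0]
force: [-2.5, -1.0, 5.9]
finger_gap: 0.0119
grip_force: 59.2
```

>>> play_rows:
  deltas:
    - {"twist": [0, 0, 0], "delta_pos": [0, 0, -0.03], "fingers": -1}
    - {"twist": [0, 0, 0], "delta_pos": [0, 0, -0.065], "fingers": -1}
    - {"twist": [0, 0, 0], "delta_pos": [0, 0, -0.08], "fingers": -1}
    - {"twist": [0, 0, 0], "delta_pos": [0.035, 0.005, -0.08], "fingers": -1}
    - {"twist": [0, 0, 0], "delta_pos": [0.075, 0.01, -0.08], "fingers": -1}
    - {"twist": [0, 0, 0], "delta_pos": [0.115, 0.015, -0.08], "fingers": -1}
    - {"twist": [0, 0, 0], "delta_pos": [0.155, 0.02, -0.08], "fingers": -1}
    - {"twist": [0, 0, 0], "delta_pos": [0.195, 0.025, -0.08], "fingers": -1}
    - {"twist": [0, 0, 0], "delta_pos": [0.235, 0.03, -0.08], "fingers": -1}
    - {"twist": [0, 0, 0], "delta_pos": [0.275, 0.04, -0.08], "fingers": -1}
    - {"twist": [0, 0, 0], "delta_pos": [0.315, 0.05, -0.08], "fingers": -1}
    - {"twist": [0, 0, 0], "delta_pos": [0.35, 0.06, -0.08], "fingers": -1}

```text
time_s: 3.7
tool_pos: [0.5944, 0.0276, 0.2217]
ee_rot: [-180.0, -0.0, 90.1]
force: [0.7, 0.5, -3.7]
finger_gap: 0.0113
grip_force: 59.0
```

```bash
python3 - <<'E'
from h import *
np.set_printoptions(precision=4,suppress=True)
d=ctrl.get_image("wrist"); s=ctrl.get_state(); print(s["time_s"],s["tool_pos"],s["ee_rot"],s["force"],s["finger_gap"])
im=cv2.cvtColor(d["frame"],cv2.COLOR_RGB2BGR)
for p in ([.5938,.0895,.025],[.597,-.0108,.025],[.6,-.1102,.025]): print(proj(d,p,True))
cv2.imwrite("pics/w2.png",im)
move([.5938,.0895,.2],90)
E
```

```text
3.75 [0.596  0.0335 0.2215] [179.9298  -0.3651  90.3859] [ 2.1226  3.6906 -2.7705] 0.011684523885011988
[315.7706 152.4499]
[319.4126 266.4783]
[322.1942 360.8038]
 [ 0.0559 -0.0018  0.0219] [ 0.0012 -0.0064  0.0067]
```

View pics/w2.png

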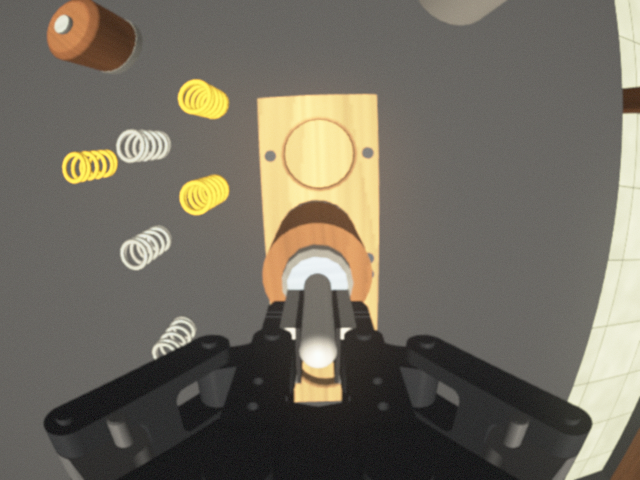

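Pocket 1's rim is centred at (319,153) with the two-dot pocket below it; the mill hangs upright in the fingers, collar at (318,272). I move over pocket 1 and let it settle.

>>> play_rows:
  deltas:
    - {"twist": [0, 0, 0], "delta_pos": [0.035, 0.002, 0], "fingers": -1}
    - {"twist": [0, 0, 0], "delta_pos": [0.065, 0.002, 0], "fingers": -1}
    - {"twist": [0, 0, 0], "delta_pos": [0.065, 0.002, 0.015], "fingers": -1}
    - {"twist": [0, 0, 0], "delta_pos": [0.065, 0.002, 0.03], "fingers": -1}
    - {"twist": [0, 0, 0], "delta_pos": [0.065, 0.002, 0.03], "fingers": -1}
    - {"twist": [0, 0, 0], "delta_pos": [0.065, 0.002, 0.03], "fingers": -1}
    - {"twist": [0, 0, 0], "delta_pos": [0.065, 0.002, 0.03], "fingers": -1}
    - {"twist": [0, 0, 0], "delta_pos": [0.065, 0.002, 0.03], "fingers": -1}
    - {"twist": [0, 0, 0], "delta_pos": [0.065, 0.002, 0.03], "fingers": -1}

```text
time_s: 4.65
tool_pos: [0.597, 0.09, 0.1927]
ee_rot: [179.9, -0.0, 90.0]
force: [0.0, 0.2, -2.5]
finger_gap: 0.0117
grip_force: 58.9
```

```bash
python3 -c "
from h import *
s=ctrl.get_state();print(s['tool_pos'],s['ee_rot'],s['force'])
move([.5960,.0895,.152],90)"
```

```text
[0.59699526 0.08997988 0.19271055] [ 1.79917322e+02 -1.58686340e-02  8.99740715e+01] [ 0.04089414  0.16703514 -2.50219045]
 [-0.0005 -0.0011  0.0407] [ 0.0014 -0.0003 -0.0005]
```

>>> play_rows:
  deltas:
    - {"twist": [0, 0, 0], "delta_pos": [-0.0005, -0.0007, 0.015], "fingers": -1}
    - {"twist": [0, 0, 0], "delta_pos": [-0.0005, -0.0007, 0.022], "fingers": -1}
    - {"twist": [0, 0, 0], "delta_pos": [-0.0005, -0.0007, 0.026], "fingers": -1}
    - {"twist": [0, 0, 0], "delta_pos": [-0.0005, -0.0007, 0.029], "fingers": -1}
    - {"twist": [0, 0, 0], "delta_pos": [-0.0005, -0.0007, 0.032], "fingers": -1}
    - {"twist": [0, 0, 0], "delta_pos": [-0.0005, -0.0007, 0.035], "fingers": -1}
    - {"twist": [0, 0, 0], "delta_pos": [-0.0005, -0.0007, 0.037], "fingers": -1}
    - {"twist": [0, 0, 0], "delta_pos": [-0.0005, -0.0007, 0.0385], "fingers": -1}
    - {"twist": [0, 0, 0], "delta_pos": [-0.0005, -0.0007, 0.0385], "fingers": -1}
    - {"twist": [0, 0, 0], "delta_pos": [-0.0005, -0.0007, 0.0385], "fingers": -1}

```text
time_s: 5.65
tool_pos: [0.5961, 0.0895, 0.1543]
ee_rot: [179.9, 0.0, 90.0]
force: [-0.5, -2.9, 4.2]
finger_gap: 0.0115
grip_force: 59.7
```

It reached the expected depth with light contact. Release and rise.

>>> play_rows:
  deltas:
    - {"twist": [0, 0, 0], "delta_pos": [-0.0007, 0, 0.0005], "fingers": -1}
    - {"twist": [0, 0, 0], "delta_pos": [-0.0007, 0, 0.0005], "fingers": 0}
    - {"twist": [0, 0, 0], "delta_pos": [-0.0007, 0, 0], "fingers": 0}
    - {"twist": [0, 0, 0], "delta_pos": [-0.0007, 0, 0], "fingers": 0}
    - {"twist": [0, 0, 0], "delta_pos": [-0.0007, 0, -0.02], "fingers": 0}
    - {"twist": [0, 0, 0], "delta_pos": [-0.0007, 0, -0.05], "fingers": 0.2}
    - {"twist": [0, 0, 0], "delta_pos": [-0.0007, 0, -0.08], "fingers": 0.2}
    - {"twist": [0, 0, 0], "delta_pos": [0.04, -0.04, -0.09], "fingers": 0.2}
    - {"twist": [0, 0, 0], "delta_pos": [0.075, -0.08, -0.09], "fingers": 0.2}
    - {"twist": [0, 0, 0], "delta_pos": [0.11, -0.115, -0.09], "fingers": 0.2}
    - {"twist": [0, 0, 0], "delta_pos": [0.14, -0.15, -0.09], "fingers": 0.2}
    - {"twist": [0, 0, 0], "delta_pos": [0.15, -0.16, -0.09], "fingers": 0.2}

```text
time_s: 6.85
tool_pos: [0.4326, 0.242, 0.2435]
ee_rot: [-179.9, -0.1, 90.2]
force: [0.1, 0.2, -0.4]
finger_gap: 0.0513
grip_force: 0.0
```

```bash
python3 - <<'E'
from h import *
np.set_printoptions(precision=4,suppress=True)
t=ctrl.get_image("top");s=ctrl.get_image("scene");w=ctrl.get_image("wrist")
st=ctrl.get_state();print(st["time_s"],st["tool_pos"])
f=lambda d:cv2.cvtColor(d["frame"],cv2.COLOR_RGB2BGR)
for q in (t,s): print(proj(q,[.596,.0893,.1645]),proj(q,[.409,.3545,.1345]))
print(proj(w,[.409,.3545,.1345],True),proj(w,[.596,.0893,.1645],True))
W,T,S=f(w),f(t),f(s)
r=lambda i,k:cv2.resize(i,None,fx=k,fy=k,interpolation=cv2.INTER_CUBIC)
a=np.hstack([r(T[200:350,120:320],2),r(S[150:300,320:520],2)])
cv2.imwrite("pics/m1.png",np.vstack([a,cv2.resize(W[:360],(533,300)).repeat(1,0) if 0 else np.hstack([cv2.resize(W,(400,300)),np.zeros((300,400,3),np.uint8)])]))
move([.4105,.3545,.19],90)
E
```

```text
7.0 [0.4351 0.2409 0.2436]
[280.085  219.5644] [140.3714 313.8825]
[343.2399 234.7034] [506.2337 211.2236]
[275.9376  73.3249] [512.3542 440.2384]
 [ 0.1137 -0.0242  0.0537] [ 0.0006 -0.0004  0.0033]
```

View pics/m1.png

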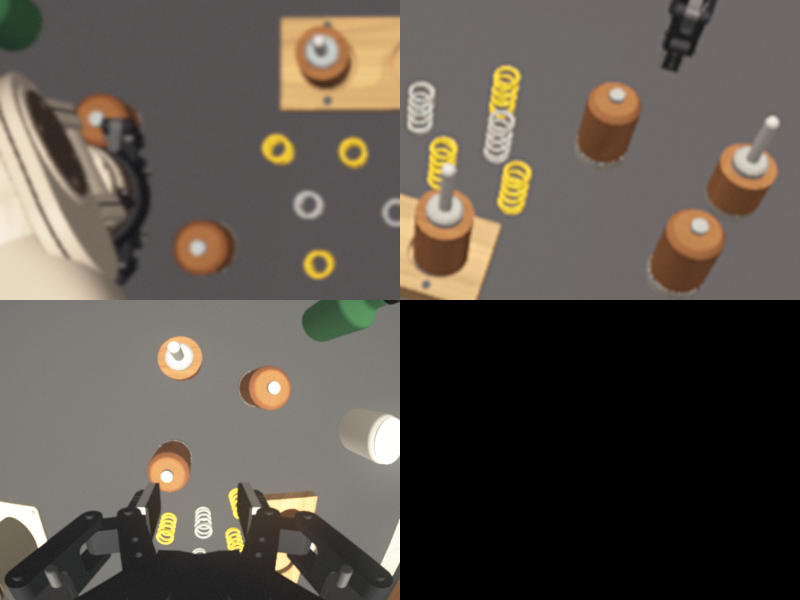

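Tall mill is seated: spindle tip at top-image (280,221) and scene (344,235), as predicted for fully home. The medium body hasn't moved. I go to it.

>>> play_rows:
  deltas:
    - {"twist": [0, 0, 0], "delta_pos": [0.04, -0.01, 0.01], "fingers": 0.2}
    - {"twist": [0, 0, 0], "delta_pos": [0.08, -0.02, 0.02], "fingers": 0.2}
    - {"twist": [0, 0, 0], "delta_pos": [0.115, -0.025, 0.04], "fingers": 0.2}
    - {"twist": [0, 0, 0], "delta_pos": [0.115, -0.025, 0.05], "fingers": 0.2}
    - {"twist": [0, 0, 0], "delta_pos": [0.115, -0.025, 0.05], "fingers": 0.2}
    - {"twist": [0, 0, 0], "delta_pos": [0.115, -0.025, 0.09], "fingers": 0.2}
    - {"twist": [0, 0, 0], "delta_pos": [0.115, -0.025, 0.1215], "fingers": 0.2}
    - {"twist": [0, 0, 0], "delta_pos": [0.115, -0.025, 0.1215], "fingers": 0.2}
    - {"twist": [0, 0, 0], "delta_pos": [0.115, -0.025, 0.1215], "fingers": -0.2}
    - {"twist": [0, 0, 0], "delta_pos": [0.115, -0.025, 0.1215], "fingers": -0.2}

```text
time_s: 8.0
tool_pos: [0.4126, 0.355, 0.1242]
ee_rot: [179.8, -0.1, 89.9]
force: [0.5, 0.3, 0.6]
finger_gap: 0.0339
grip_force: 0.0
```

```bash
python3 -c "
from h import *
s=ctrl.get_state();print(s['time_s'],s['tool_pos'],s['ee_rot'],s['force'])
move([.4108,.3545,.122],90)"
```

```text
8.0 [0.41263414 0.35497835 0.12423583] [ 1.79828059e+02 -1.38924151e-01  8.99158237e+01] [0.53954587 0.27229176 0.57085215]
 [-0.0005 -0.0018  0.0022] [ 0.003  -0.0024 -0.0015]
```

>>> play_rows:
  deltas:
    - {"twist": [0, 0, 0], "delta_pos": [-0.0005, -0.0015, 0], "fingers": -1}
    - {"twist": [0, 0, 0], "delta_pos": [-0.0005, -0.0015, 0], "fingers": -1}
    - {"twist": [0, 0, 0], "delta_pos": [-0.0005, -0.0015, 0], "fingers": -1}
    - {"twist": [0, 0, 0], "delta_pos": [-0.0005, -0.0015, 0], "fingers": -1}
    - {"twist": [0, 0, 0], "delta_pos": [-0.0005, -0.0015, 0], "fingers": -1}
    - {"twist": [0, 0, 0], "delta_pos": [-0.0005, -0.0015, -0.035], "fingers": -1}
    - {"twist": [0, 0, 0], "delta_pos": [-0.0005, -0.0015, -0.075], "fingers": -1}
    - {"twist": [0, 0, 0], "delta_pos": [-0.0005, -0.0015, -0.115], "fingers": -1}
    - {"twist": [0, 0, 0], "delta_pos": [-0.0005, -0.0015, -0.125], "fingers": -1}
    - {"twist": [0, 0, 0], "delta_pos": [-0.0005, -0.0015, -0.125], "fingers": -1}
  newtons: 60

```text
time_s: 9.0
tool_pos: [0.4101, 0.3549, 0.2487]
ee_rot: [179.8, -0.2, 90.0]
force: [0.4, -0.2, -4.0]
finger_gap: 0.0112
grip_force: 59.1
```

>>> play_rows:
  deltas:
    - {"twist": [0, 0, 0], "delta_pos": [-0.035, 0.004, 0], "fingers": -1}
    - {"twist": [0, 0, 0], "delta_pos": [-0.075, 0.01, 0], "fingers": -1}
    - {"twist": [0, 0, 0], "delta_pos": [-0.115, 0.015, 0], "fingers": -1}
    - {"twist": [0, 0, 0], "delta_pos": [-0.155, 0.02, 0], "fingers": -1}
    - {"twist": [0, 0, 0], "delta_pos": [-0.195, 0.025, 0], "fingers": -1}
    - {"twist": [0, 0, 0], "delta_pos": [-0.235, 0.03, 0], "fingers": -1}
    - {"twist": [0, 0, 0], "delta_pos": [-0.275, 0.035, 0], "fingers": -1}
    - {"twist": [0, 0, 0], "delta_pos": [-0.315, 0.04, 0], "fingers": -1}
    - {"twist": [0, 0, 0], "delta_pos": [-0.35, 0.045, 0], "fingers": -1}
    - {"twist": [0, 0, 0], "delta_pos": [-0.365, 0.07, 0], "fingers": -1}
    - {"twist": [0, 0, 0], "delta_pos": [-0.365, 0.105, 0], "fingers": -1}
    - {"twist": [0, 0, 0], "delta_pos": [-0.365, 0.14, 0], "fingers": -1}

```text
time_s: 10.2
tool_pos: [0.5488, -0.0119, 0.244]
ee_rot: [-179.7, -0.0, 89.9]
force: [0.3, -0.5, -2.9]
finger_gap: 0.0112
grip_force: 59.0
```

>>> play_rows:
  deltas:
    - {"twist": [0, 0, 0], "delta_pos": [0, 0.03, 0.01], "fingers": -1}
    - {"twist": [0, 0, 0], "delta_pos": [0, 0.048, 0.04], "fingers": -1}
    - {"twist": [0, 0, 0], "delta_pos": [0, 0.048, 0.07], "fingers": -1}
    - {"twist": [0, 0, 0], "delta_pos": [0, 0.048, 0.08], "fingers": -1}
    - {"twist": [0, 0, 0], "delta_pos": [0, 0.048, 0.08], "fingers": -1}
    - {"twist": [0, 0, 0], "delta_pos": [0, 0.048, 0.08], "fingers": -1}
    - {"twist": [0, 0, 0], "delta_pos": [0, 0.048, 0.08], "fingers": -1}
    - {"twist": [0, 0, 0], "delta_pos": [0, 0.048, 0.08], "fingers": -1}

```text
time_s: 11.0
tool_pos: [0.5982, -0.0108, 0.1689]
ee_rot: [179.8, 0.0, 90.0]
force: [-0.1, 0.1, -2.7]
finger_gap: 0.0116
grip_force: 59.0
```

```bash
python3 -c "
from h import *
s=ctrl.get_state();print(s['time_s'],s['tool_pos'],s['ee_rot'],s['force'])
move([.5985,-.0105,.132],90)"
```

```text
11.0 [ 0.59819997 -0.01081165  0.16891519] [1.79795096e+02 2.83431153e-03 9.00014538e+01] [-0.0686173   0.11208771 -2.72726152]
 [0.0003 0.0002 0.0369] [0.0036 0.     0.    ]
```

>>> play_rows:
  deltas:
    - {"twist": [0.003, 0, 0], "delta_pos": [0, 0.0005, 0.015], "fingers": -1}
    - {"twist": [0.003, 0, 0], "delta_pos": [0, 0.0005, 0.019], "fingers": -1}
    - {"twist": [0.003, 0, 0], "delta_pos": [0, 0.0005, 0.022], "fingers": -1}
    - {"twist": [0.003, 0, 0], "delta_pos": [0, 0.0005, 0.025], "fingers": -1}
    - {"twist": [0.003, 0, 0], "delta_pos": [0, 0.0005, 0.028], "fingers": -1}
    - {"twist": [0.003, 0, 0], "delta_pos": [0, 0.0005, 0.031], "fingers": -1}
    - {"twist": [0.003, 0, 0], "delta_pos": [0, 0.0005, 0.033], "fingers": -1}
    - {"twist": [0.003, 0, 0], "delta_pos": [0, 0.0005, 0.0347], "fingers": -1}
    - {"twist": [0.003, 0, 0], "delta_pos": [0, 0.0005, 0.0347], "fingers": -1}
    - {"twist": [0.003, 0, 0], "delta_pos": [0, 0.0005, 0.0347], "fingers": -1}

```text
time_s: 12.0
tool_pos: [0.5982, -0.0106, 0.1343]
ee_rot: [-179.9, -0.0, 90.0]
force: [-3.3, 0.6, 6.7]
finger_gap: 0.0118
grip_force: 60.5
```

>>> play_rows:
  deltas:
    - {"twist": [0, 0, 0], "delta_pos": [0, -0.0005, 0], "fingers": 0}
    - {"twist": [0, 0, 0], "delta_pos": [0, -0.0005, 0], "fingers": 0}
    - {"twist": [0, 0, 0], "delta_pos": [0, -0.0005, 0], "fingers": 0}
    - {"twist": [0, 0, 0], "delta_pos": [0, -0.0005, -0.02], "fingers": 0}
    - {"twist": [0, 0, 0], "delta_pos": [0, -0.0005, -0.05], "fingers": 0}
    - {"twist": [0, 0, 0], "delta_pos": [0, -0.0005, -0.08], "fingers": 0}
    - {"twist": [0, 0, 0], "delta_pos": [0.005, -0.04, -0.08], "fingers": 0}
    - {"twist": [0, 0, 0], "delta_pos": [0.01, -0.08, -0.08], "fingers": 0}
    - {"twist": [0, 0, 0], "delta_pos": [0.015, -0.12, -0.065], "fingers": 0}
    - {"twist": [0, 0, 0], "delta_pos": [0.021, -0.155, -0.045], "fingers": 0}
    - {"twist": [0, 0, 0], "delta_pos": [0.021, -0.162, -0.03], "fingers": 0}
    - {"twist": [0, 0, 0], "delta_pos": [0.021, -0.162, -0.03], "fingers": 0}

```text
time_s: 13.2
tool_pos: [0.433, 0.0102, 0.1612]
ee_rot: [-179.6, 0.0, 90.0]
force: [0.5, -0.1, -0.2]
finger_gap: 0.0425
grip_force: 0.0
```

```bash
python3 - <<'E'
from h import *
np.set_printoptions(precision=4,suppress=True)
t=ctrl.get_image("top");s=ctrl.get_image("scene");w=ctrl.get_image("wrist")
st=ctrl.get_state();print(st["time_s"],st["tool_pos"],st["ee_rot"])
f=lambda d:cv2.cvtColor(d["frame"],cv2.COLOR_RGB2BGR)
for q in (t,s): print(proj(q,[.598,-.0106,.1445]))
print(proj(w,[.4365,.011,.06],True),proj(w,[.4365,.011,0.002],True))
W,T,S=f(w),f(t),f(s)
r=lambda i,k:cv2.resize(i,None,fx=k,fy=k,interpolation=cv2.INTER_CUBIC)
a=np.hstack([r(T[200:350,140:340],2),r(S[150:300,270:470],2)])
b=np.hstack([r(W[100:400,170:470],1),r(T[200:350,300:550],2)])
cv2.imwrite("pics/m2.png",np.vstack([a,b]))
move([.4365,.011,.053],90)
E
```

```text
13.35 [0.4377 0.0101 0.1637] [-179.9833   -0.002    89.9895]
[331.7214 221.6913]
[290.8209 225.2854]
[315.4553 254.0942] [315.9914 232.6895]
 [ 0.0009 -0.0012  0.1107] [-0.0003 -0.     -0.0002]
```

View pics/m2.png

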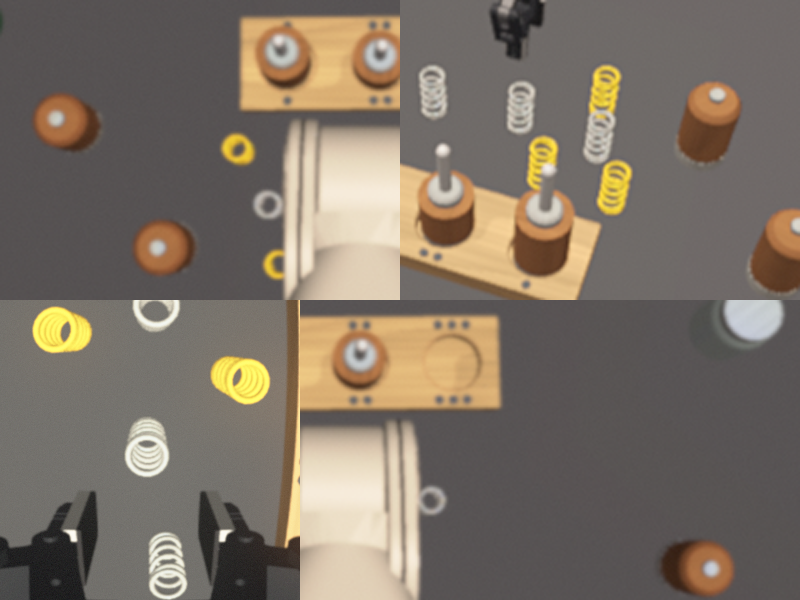

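Both mills stand seated: medium tip at scene (291,225), tall tip at (343,235). The steel spring under the gripper has its top ring at wrist (318,253), as predicted, with no yellow one within finger reach. I grasp it.

>>> play_rows:
  deltas:
    - {"twist": [0, 0, 0], "delta_pos": [0.001, -0.001, 0.04], "fingers": 0}
    - {"twist": [0, 0, 0], "delta_pos": [0.001, -0.001, 0.08], "fingers": 0}
    - {"twist": [0, 0, 0], "delta_pos": [0.001, -0.001, 0.1105], "fingers": 0}
    - {"twist": [0, 0, 0], "delta_pos": [0.001, -0.001, 0.1105], "fingers": 0}
    - {"twist": [0, 0, 0], "delta_pos": [0.001, -0.001, 0.1105], "fingers": 0}
    - {"twist": [0, 0, 0], "delta_pos": [0.001, -0.001, 0.1105], "fingers": -1}
    - {"twist": [0, 0, 0], "delta_pos": [0.001, -0.001, 0.1105], "fingers": -1}
    - {"twist": [0, 0, 0], "delta_pos": [0.001, -0.001, 0.1105], "fingers": -1}
    - {"twist": [0, 0, 0], "delta_pos": [0.001, -0.001, 0.1105], "fingers": -1}
    - {"twist": [0, 0, 0], "delta_pos": [0.001, -0.001, 0.1105], "fingers": -1}
  newtons: 40

```text
time_s: 14.35
tool_pos: [0.4368, 0.0111, 0.0541]
ee_rot: [179.9, 0.0, 90.0]
force: [-0.0, -0.3, 6.6]
finger_gap: 0.0239
grip_force: 38.9
```

```bash
python3 -c "
from h import *
s=ctrl.get_state();print(s['time_s'],s['tool_pos'],s['ee_rot'],s['force'],s['finger_gap'])"
```

```text
14.35 [0.43676702 0.01114506 0.05411367] [1.79877529e+02 8.26508906e-03 9.00020733e+01] [-0.04924161 -0.3019357   6.55986066] 0.02391974449326304
```

>>> play_rows:
  deltas:
    - {"twist": [0, 0, 0], "delta_pos": [0, 0, -0.035], "fingers": -1}
    - {"twist": [0, 0, 0], "delta_pos": [0, 0, -0.075], "fingers": -1}
    - {"twist": [0, 0, 0], "delta_pos": [0, 0, -0.115], "fingers": -1}
    - {"twist": [0, 0, 0], "delta_pos": [0, 0, -0.155], "fingers": -1}
    - {"twist": [0, 0, 0], "delta_pos": [0, 0.01, -0.18], "fingers": -1}
    - {"twist": [0, 0, 0], "delta_pos": [-0.005, 0.045, -0.18], "fingers": -1}
    - {"twist": [0, 0, 0], "delta_pos": [-0.01, 0.085, -0.18], "fingers": -1}
    - {"twist": [0, 0, 0], "delta_pos": [-0.0217, 0.125, -0.18], "fingers": -1}
    - {"twist": [0, 0, 0], "delta_pos": [-0.0217, 0.1615, -0.18], "fingers": -1}
    - {"twist": [0, 0, 0], "delta_pos": [-0.0217, 0.1615, -0.18], "fingers": -1}
    - {"twist": [0, 0, 0], "delta_pos": [-0.0217, 0.1615, -0.18], "fingers": -1}
    - {"twist": [0, 0, 0], "delta_pos": [-0.0217, 0.1615, -0.18], "fingers": -1}

```text
time_s: 15.55
tool_pos: [0.5955, -0.0104, 0.2319]
ee_rot: [-179.8, -0.0, 90.0]
force: [-0.3, -0.3, -0.5]
finger_gap: 0.0241
grip_force: 39.4
```

```bash
python3 - <<'E'
from h import *
np.set_printoptions(precision=4,suppress=True)
s=ctrl.get_state();print(s['time_s'],s['tool_pos'],s['ee_rot'],s['force'],s['finger_gap'])
w=ctrl.get_image("wrist");p=s['tool_pos']
for z in (-.054,.006): print(proj(w,p+[0,0,z],True))
print(proj(w,[.598,-.0106,.1445],True),proj(w,[.596,.0893,.1645],True))
t=ctrl.get_image("top")
f=lambda d:cv2.cvtColor(d["frame"],cv2.COLOR_RGB2BGR)
W,T=f(w),f(t); r=lambda i,k:cv2.resize(i,None,fx=k,fy=k,interpolation=cv2.INTER_CUBIC)
cv2.imwrite("pics/m3.png",np.hstack([r(W[180:380,220:420],2),r(T[180:280,260:460],2).repeat(1,0) if 0 else r(T[180:380,280:480],2)]))
move([.5980,-.0106,.142],90)
E
```

```text
15.55 [ 0.5955 -0.0104  0.2319] [-179.7684   -0.0037   90.0091] [-0.2972 -0.2758 -0.4527] 0.024129383524883502
[315.8639 284.0003]
[314.4078 345.921 ]
[320.6541 263.6194] [316.8825  81.4397]
 [-0.0002  0.0026  0.0905] [-0.0026 -0.      0.0002]
```

View pics/m3.png

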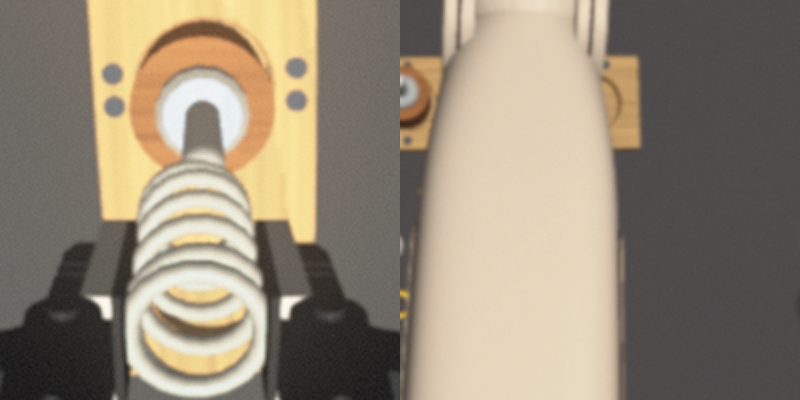

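Spring hangs straight, spindle tip just ahead at (321,263). The arm is still settling 2.7 mm short in x. I settle, then descend slowly.

>>> play_rows:
  deltas:
    - {"twist": [0, 0, 0], "delta_pos": [0, 0, 0], "fingers": -1}
    - {"twist": [0, 0, 0], "delta_pos": [0, 0, 0.005], "fingers": -1}
    - {"twist": [0, 0, 0], "delta_pos": [0, 0, 0.013], "fingers": -1}
    - {"twist": [0, 0, 0], "delta_pos": [0, 0, 0.018], "fingers": -1}
    - {"twist": [0, 0, 0], "delta_pos": [0, 0, 0.023], "fingers": -1}
    - {"twist": [0, 0, 0], "delta_pos": [0, 0, 0.028], "fingers": -1}
    - {"twist": [0, 0, 0], "delta_pos": [0, 0, 0.033], "fingers": -1}
    - {"twist": [0, 0, 0], "delta_pos": [0, 0, 0.038], "fingers": -1}
    - {"twist": [0, 0, 0], "delta_pos": [0, 0, 0.043], "fingers": -1}
    - {"twist": [0, 0, 0], "delta_pos": [0, 0, 0.048], "fingers": -1}

```text
time_s: 16.65
tool_pos: [0.5965, -0.0105, 0.1833]
ee_rot: [-179.8, -0.0, 90.0]
force: [-0.7, 0.2, -0.2]
finger_gap: 0.0243
grip_force: 39.4
```

>>> play_rows:
  deltas:
    - {"twist": [0, 0, 0], "delta_pos": [0, 0.001, 0.006], "fingers": -1}
    - {"twist": [0, 0, 0], "delta_pos": [0, 0.001, 0.012], "fingers": -1}
    - {"twist": [0, 0, 0], "delta_pos": [0, 0.001, 0.018], "fingers": -1}
    - {"twist": [0, 0, 0], "delta_pos": [0, 0.001, 0.024], "fingers": -1}
    - {"twist": [0, 0, 0], "delta_pos": [0, 0.001, 0.03], "fingers": -1}
    - {"twist": [0, 0, 0], "delta_pos": [0, 0.001, 0.034], "fingers": -1}
    - {"twist": [0, 0, 0], "delta_pos": [0, 0.001, 0.038], "fingers": -1}
    - {"twist": [0, 0, 0], "delta_pos": [0, 0.001, 0.0405], "fingers": -1}
    - {"twist": [0, 0, 0], "delta_pos": [0, 0.001, 0.0415], "fingers": -1}
    - {"twist": [0, 0, 0], "delta_pos": [0, 0.001, 0.0415], "fingers": -1}

```text
time_s: 17.65
tool_pos: [0.5974, -0.0105, 0.1422]
ee_rot: [-179.8, 0.0, 90.0]
force: [0.1, 0.3, 0.5]
finger_gap: 0.024
grip_force: 39.4
```

>>> play_rows:
  deltas:
    - {"twist": [0, 0, 0], "delta_pos": [0, 0, 0.001], "fingers": -1}
    - {"twist": [0, 0, 0], "delta_pos": [0, 0, 0.002], "fingers": -1}
    - {"twist": [0, 0, 0.05], "delta_pos": [0, 0, 0.002], "fingers": -1}
    - {"twist": [0, 0, 0], "delta_pos": [0, 0, 0.002], "fingers": -1}

```text
time_s: 18.05
tool_pos: [0.5981, -0.0105, 0.1414]
ee_rot: [-180.0, 0.0, 90.0]
force: [0.0, 0.5, 3.0]
finger_gap: 0.024
grip_force: 39.7
```

>>> play_rows:
  deltas:
    - {"twist": [0, 0, 0], "delta_pos": [0, 0, -0.001], "fingers": 0}
    - {"twist": [0, 0, 0], "delta_pos": [0, 0, -0.001], "fingers": 0}
    - {"twist": [0, 0, 0], "delta_pos": [0, 0, -0.001], "fingers": 0}
    - {"twist": [0, 0, 0], "delta_pos": [0, 0, -0.02], "fingers": 0}
    - {"twist": [0, 0, 0], "delta_pos": [0, 0, -0.05], "fingers": 0}
    - {"twist": [0, 0, 0], "delta_pos": [-0.005, -0.01, -0.07], "fingers": 0}
    - {"twist": [0, 0, 0], "delta_pos": [-0.025, -0.045, -0.07], "fingers": 0}
    - {"twist": [0, 0, 0], "delta_pos": [-0.045, -0.085, -0.06], "fingers": 0}
    - {"twist": [0, 0, 0], "delta_pos": [-0.065, -0.12, -0.03], "fingers": 0}
    - {"twist": [0, 0, 0], "delta_pos": [-0.0763, -0.1468, -0.01], "fingers": 0}
    - {"twist": [0, 0, 0], "delta_pos": [-0.0763, -0.1468, -0.01], "fingers": 0}
    - {"twist": [0, 0, 0], "delta_pos": [-0.0763, -0.1468, -0.01], "fingers": 0}

```text
time_s: 19.25
tool_pos: [0.45, -0.087, 0.1505]
ee_rot: [-179.8, -0.0, 89.9]
force: [0.4, 0.1, 0.3]
finger_gap: 0.0429
grip_force: 0.0
```

>>> play_rows:
  deltas:
    - {"twist": [0, 0, 0], "delta_pos": [0, 0, 0], "fingers": 0}
    - {"twist": [0, 0, 0], "delta_pos": [0, 0, 0], "fingers": 0}

```text
time_s: 19.45
tool_pos: [0.4526, -0.0867, 0.1517]
ee_rot: [-180.0, 0.0, 90.0]
force: [0.8, -0.3, 0.4]
finger_gap: 0.0429
grip_force: 0.0
```

```bash
python3 - <<'E'
from h import *
np.set_printoptions(precision=4,suppress=True)
t=ctrl.get_image("top");s=ctrl.get_image("scene");w=ctrl.get_image("wrist")
st=ctrl.get_state();print(st["time_s"],st["tool_pos"],st["ee_rot"])
f=lambda d:cv2.cvtColor(d["frame"],cv2.COLOR_RGB2BGR)
for q in (t,s): print(proj(q,[.598,-.0106,.147]))
print(proj(w,[.4513,-.0868,.06],True))
W,T,S=f(w),f(t),f(s)
r=lambda i,k:cv2.resize(i,None,fx=k,fy=k,interpolation=cv2.INTER_CUBIC)
a=np.hstack([r(T[200:350,140:340],2),r(S[150:300,270:470],2)])
b=np.hstack([r(W[100:400,170:470],1),r(S[100:250,130:380],2)])
cv2.imwrite("pics/m4.png",np.vstack([a,b]))
move([.4513,-.0868,.053],90)
E
```

```text
19.6 [ 0.4517 -0.0866  0.1511] [-179.9055    0.0117   90.046 ]
[331.7582 221.4768]
[290.7716 224.4769]
[314.7203 261.4942]
 [-0.0002 -0.0003  0.0981] [-0.0016  0.0002  0.0008]
```

View pics/m4.png

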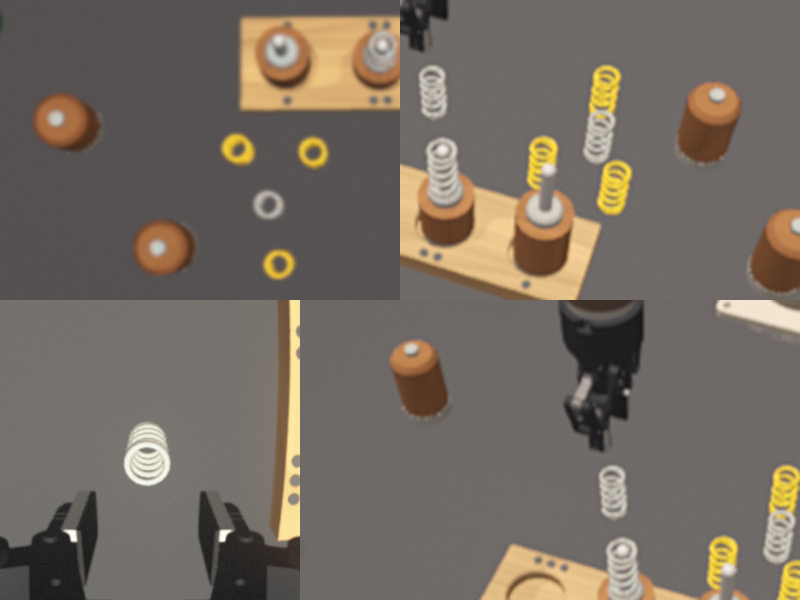

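First spring sits home on the medium mill (spindle tip at its top, scene (291,225)). The second steel spring is at wrist (317,264). I grasp it.

>>> play_rows:
  deltas:
    - {"twist": [0, 0, 0], "delta_pos": [-0.001, 0, 0.04], "fingers": 0}
    - {"twist": [0, 0, 0], "delta_pos": [-0.001, 0, 0.08], "fingers": 0}
    - {"twist": [0, 0, 0], "delta_pos": [-0.001, 0, 0.098], "fingers": 0}
    - {"twist": [0, 0, 0], "delta_pos": [-0.001, 0, 0.098], "fingers": 0}
    - {"twist": [0, 0, 0], "delta_pos": [-0.001, 0, 0.098], "fingers": 0}
    - {"twist": [0, 0, 0], "delta_pos": [-0.001, 0, 0.098], "fingers": -1}
    - {"twist": [0, 0, 0], "delta_pos": [-0.001, 0, 0.098], "fingers": -1}
    - {"twist": [0, 0, 0], "delta_pos": [-0.001, 0, 0.098], "fingers": -1}
    - {"twist": [0, 0, 0], "delta_pos": [-0.001, 0, 0.098], "fingers": -1}
    - {"twist": [0, 0, 0], "delta_pos": [-0.001, 0, 0.098], "fingers": -1}
  newtons: 40

```text
time_s: 20.6
tool_pos: [0.452, -0.0881, 0.0542]
ee_rot: [179.9, 0.0, 90.0]
force: [1.4, 0.5, 5.1]
finger_gap: 0.0236
grip_force: 39.4
```

>>> play_rows:
  deltas:
    - {"twist": [0, 0, 0], "delta_pos": [0, 0, 0], "fingers": -1}

```text
time_s: 20.7
tool_pos: [0.452, -0.0881, 0.0541]
ee_rot: [179.9, 0.0, 90.0]
force: [-0.2, -0.0, 6.7]
finger_gap: 0.0238
grip_force: 39.4
```

>>> play_rows:
  deltas:
    - {"twist": [0, 0, 0], "delta_pos": [0, 0, -0.04], "fingers": -1}
    - {"twist": [0, 0, 0], "delta_pos": [0, 0, -0.085], "fingers": -1}
    - {"twist": [0, 0, 0], "delta_pos": [0, 0, -0.13], "fingers": -1}
    - {"twist": [0, 0, 0], "delta_pos": [0, 0, -0.175], "fingers": -1}
    - {"twist": [0, 0, 0], "delta_pos": [0.01, 0.005, -0.2], "fingers": -1}
    - {"twist": [0, 0, 0], "delta_pos": [0.045, 0.035, -0.2], "fingers": -1}
    - {"twist": [0, 0, 0], "delta_pos": [0.08, 0.065, -0.2], "fingers": -1}
    - {"twist": [0, 0, 0], "delta_pos": [0.115, 0.095, -0.2], "fingers": -1}
    - {"twist": [0, 0, 0], "delta_pos": [0.15, 0.12, -0.2], "fingers": -1}
    - {"twist": [0, 0, 0], "delta_pos": [0.1775, 0.144, -0.2], "fingers": -1}
    - {"twist": [0, 0, 0], "delta_pos": [0.1775, 0.144, -0.2], "fingers": -1}
    - {"twist": [0, 0, 0], "delta_pos": [0.1775, 0.144, -0.2], "fingers": -1}

```text
time_s: 21.9
tool_pos: [0.5945, 0.0902, 0.2512]
ee_rot: [-179.7, 0.0, 90.1]
force: [-0.6, 0.4, -0.9]
finger_gap: 0.0237
grip_force: 39.4
```

>>> play_rows:
  deltas:
    - {"twist": [0, 0, 0], "delta_pos": [0, 0, 0], "fingers": -1}
    - {"twist": [0, 0, 0], "delta_pos": [0, 0, 0], "fingers": -1}
    - {"twist": [0, 0, 0], "delta_pos": [0, 0, 0], "fingers": -1}
    - {"twist": [0, 0, 0], "delta_pos": [0, 0, 0], "fingers": -1}

```text
time_s: 22.3
tool_pos: [0.5947, 0.0889, 0.2527]
ee_rot: [-179.9, -0.0, 89.9]
force: [-0.4, -0.4, -0.9]
finger_gap: 0.0235
grip_force: 39.4
```

```bash
python3 - <<'E'
from h import *
np.set_printoptions(precision=4,suppress=True)
s=ctrl.get_state();print(s['time_s'],s['tool_pos'],s['ee_rot'],s['force'])
w=ctrl.get_image("wrist");p=s['tool_pos']
for z in (-.054,.006): print(proj(w,p+[0,0,z],True))
print(proj(w,[.596,.0893,.1645],True))
W=cv2.cvtColor(w["frame"],cv2.COLOR_RGB2BGR)
cv2.imwrite("pics/m5.png",cv2.resize(W[180:380,220:420],None,fx=3,fy=3,interpolation=cv2.INTER_CUBIC))
move([.5960,.0893,.151],90)
E
```

```text
22.3 [0.5947 0.0889 0.2527] [-179.8602   -0.0015   89.9316] [-0.3825 -0.4129 -0.8889]
[315.7385 284.0537]
[314.4983 345.989 ]
[318.4466 262.1616]
 [0.0002 0.0015 0.1017] [-0.0024 -0.0001 -0.0009]
```

View pics/m5.png

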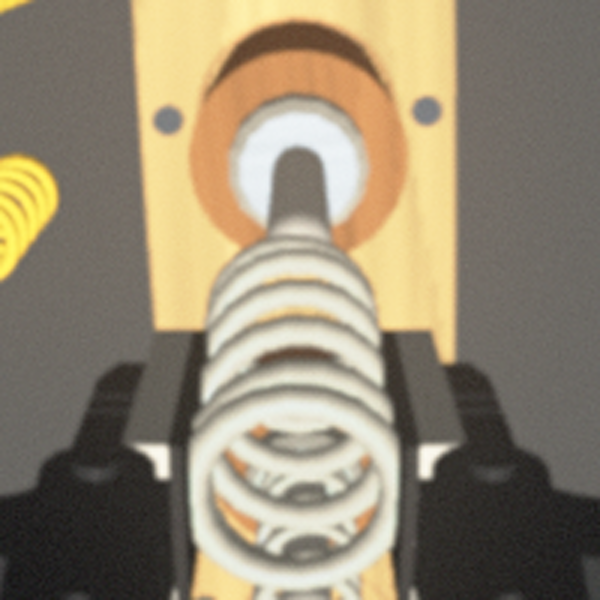

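Spindle and spring axes line up within about 1 mm ((299,220) against (296,300) in the crop). I thread it down.

>>> play_rows:
  deltas:
    - {"twist": [0, 0, 0], "delta_pos": [0, 0.001, 0.012], "fingers": -1}
    - {"twist": [0, 0, 0], "delta_pos": [0, 0.001, 0.02], "fingers": -1}
    - {"twist": [0, 0, 0], "delta_pos": [0, 0.001, 0.025], "fingers": -1}
    - {"twist": [0, 0, 0], "delta_pos": [0, 0.001, 0.03], "fingers": -1}
    - {"twist": [0, 0, 0], "delta_pos": [0, 0.001, 0.035], "fingers": -1}
    - {"twist": [0, 0, 0], "delta_pos": [0, 0.001, 0.04], "fingers": -1}
    - {"twist": [0, 0, 0], "delta_pos": [0, 0.001, 0.046], "fingers": -1}
    - {"twist": [0, 0, 0], "delta_pos": [0, 0.001, 0.052], "fingers": -1}

```text
time_s: 23.15
tool_pos: [0.5958, 0.0897, 0.1998]
ee_rot: [-179.8, -0.0, 90.0]
force: [0.1, 0.5, -1.7]
finger_gap: 0.0234
grip_force: 39.4
```

>>> play_rows:
  deltas:
    - {"twist": [0, 0, 0], "delta_pos": [0, 0, 0.006], "fingers": -1}
    - {"twist": [0, 0, 0], "delta_pos": [0, 0, 0.012], "fingers": -1}
    - {"twist": [0, 0, 0], "delta_pos": [0, 0, 0.018], "fingers": -1}
    - {"twist": [0, 0, 0], "delta_pos": [0, 0, 0.024], "fingers": -1}
    - {"twist": [0, 0, 0], "delta_pos": [0, 0, 0.03], "fingers": -1}
    - {"twist": [0, 0, 0], "delta_pos": [0, 0, 0.036], "fingers": -1}
    - {"twist": [0, 0, 0], "delta_pos": [0, 0, 0.042], "fingers": -1}
    - {"twist": [0, 0, 0], "delta_pos": [0, 0, 0.046], "fingers": -1}
    - {"twist": [0, 0, 0], "delta_pos": [0, 0, 0.048], "fingers": -1}
    - {"twist": [0, 0, 0], "delta_pos": [0, 0, 0.048], "fingers": -1}

```text
time_s: 24.15
tool_pos: [0.5983, 0.0903, 0.1604]
ee_rot: [179.5, -0.1, 90.0]
force: [-7.9, -1.4, 31.7]
finger_gap: 0.0239
grip_force: 40.3
```

The tall mill's collar is at 107 mm, so 0.160 is home (my target was 9 mm too low). I relieve the press, then release.

>>> play_rows:
  deltas:
    - {"twist": [0, 0, 0], "delta_pos": [0, 0, -0.004], "fingers": -1}
    - {"twist": [0, 0, 0], "delta_pos": [0, -0.001, -0.0085], "fingers": -1}
    - {"twist": [0, 0, 0], "delta_pos": [0, -0.001, -0.0085], "fingers": -1}
    - {"twist": [0, 0, 0], "delta_pos": [0, -0.001, -0.0085], "fingers": -1}

```text
time_s: 24.55
tool_pos: [0.5947, 0.0897, 0.1606]
ee_rot: [-179.8, -0.0, 90.0]
force: [-0.2, -0.7, 3.8]
finger_gap: 0.0237
grip_force: 39.7
```

>>> play_rows:
  deltas:
    - {"twist": [0, 0, 0], "delta_pos": [0, 0, 0], "fingers": 0}
    - {"twist": [0, 0, 0], "delta_pos": [0, 0, 0], "fingers": 0}
    - {"twist": [0, 0, 0], "delta_pos": [0, 0, 0], "fingers": 0}
    - {"twist": [0, 0, 0], "delta_pos": [0, 0, -0.025], "fingers": 0.1}
    - {"twist": [0, 0, 0], "delta_pos": [0, 0, -0.06], "fingers": 0.1}
    - {"twist": [0, 0, 0], "delta_pos": [0.02, -0.035, -0.075], "fingers": 1}
    - {"twist": [0, 0, 0], "delta_pos": [0.045, -0.07, -0.075], "fingers": 1}
    - {"twist": [0, 0, 0], "delta_pos": [0.07, -0.105, -0.065], "fingers": 1}
    - {"twist": [0, 0, 0], "delta_pos": [0.095, -0.14, -0.05], "fingers": 1}
    - {"twist": [0, 0, 0], "delta_pos": [0.11, -0.175, -0.045], "fingers": 1}
    - {"twist": [0, 0, 0], "delta_pos": [0.119, -0.2, -0.04], "fingers": 1}
    - {"twist": [0, 0, 0], "delta_pos": [0.119, -0.2, -0.04], "fingers": 1}

```text
time_s: 25.75
tool_pos: [0.3911, 0.209, 0.2004]
ee_rot: [-179.6, 0.1, 90.2]
force: [0.2, 0.4, 0.8]
finger_gap: 0.0857
grip_force: 0.0
```

>>> play_rows:
  deltas:
    - {"twist": [0, 0, 0], "delta_pos": [0, 0, 0], "fingers": 1}
    - {"twist": [0, 0, 0], "delta_pos": [0, 0, 0], "fingers": 1}
    - {"twist": [0, 0, 0], "delta_pos": [0, 0, 0], "fingers": 1}

```text
time_s: 26.05
tool_pos: [0.3959, 0.2085, 0.2015]
ee_rot: [-179.9, -0.0, 89.9]
force: [-0.6, 0.3, 0.9]
finger_gap: 0.0854
grip_force: 0.0
```

```bash
python3 - <<'E'
from h import *
np.set_printoptions(precision=4,suppress=True)
t=ctrl.get_image("top");s=ctrl.get_image("scene");w=ctrl.get_image("wrist")
st=ctrl.get_state();print(st["time_s"],st["tool_pos"],st["ee_rot"])
f=lambda d:cv2.cvtColor(d["frame"],cv2.COLOR_RGB2BGR)
print(proj(s,[.596,.0893,.167]),proj(s,[.3934,.2086,.098]))
print(proj(w,[.395,.2086,.098],True),proj(w,[.522,.318,.098],True))
W,T,S=f(w),f(t),f(s)
r=lambda i,k:cv2.resize(i,None,fx=k,fy=k,interpolation=cv2.INTER_CUBIC)
cv2.imwrite("pics/m6.png",np.hstack([r(W[0:440,100:500],1),r(S[140:360,270:470],2)]))
move([.395,.2086,.066],90)
E
```

```text
26.2 [0.3955 0.2084 0.2013] [-179.8374   -0.0006   89.9296]
[343.3193 233.8839] [429.3071 195.7433]
[315.3373 255.0814] [512.5538  90.5449]
 [ 0.0002 -0.0001  0.1353] [-0.0028 -0.     -0.0012]
```

View pics/m6.png

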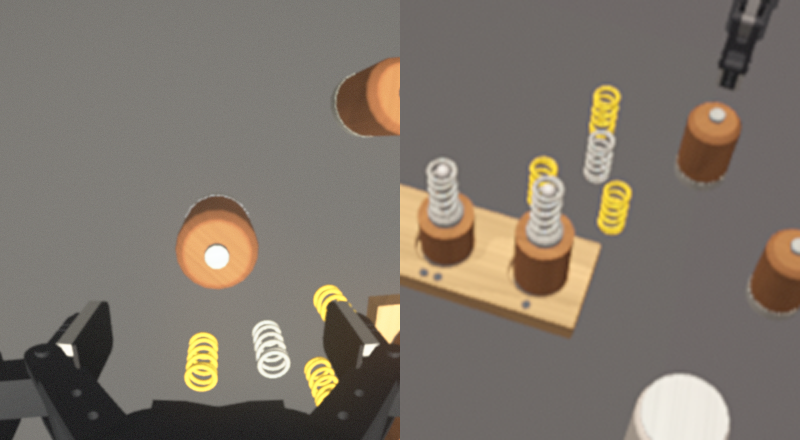

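Both springs are home, spindle tips flush at their tops. Head A's nut is at wrist (316,257), as expected. I descend and grip.

>>> play_rows:
  deltas:
    - {"twist": [0.003, 0, 0], "delta_pos": [-0.001, -0.0005, 0.04], "fingers": 1}
    - {"twist": [0.003, 0, 0], "delta_pos": [-0.001, -0.0005, 0.08], "fingers": 1}
    - {"twist": [0.003, 0, 0], "delta_pos": [-0.001, -0.0005, 0.115], "fingers": 1}
    - {"twist": [0.003, 0, 0], "delta_pos": [-0.001, -0.0005, 0.134], "fingers": 1}
    - {"twist": [0.003, 0, 0], "delta_pos": [-0.001, -0.0005, 0.134], "fingers": 1}
    - {"twist": [0.003, 0, 0], "delta_pos": [-0.001, -0.0005, 0.134], "fingers": 0.4}
    - {"twist": [0.003, 0, 0], "delta_pos": [-0.001, -0.0005, 0.134], "fingers": -1}
    - {"twist": [0.003, 0, 0], "delta_pos": [-0.001, -0.0005, 0.134], "fingers": -1}
    - {"twist": [0.003, 0, 0], "delta_pos": [-0.001, -0.0005, 0.134], "fingers": -1}
    - {"twist": [0.003, 0, 0], "delta_pos": [-0.001, -0.0005, 0.134], "fingers": -1}
  newtons: 50

```text
time_s: 27.2
tool_pos: [0.3952, 0.2083, 0.0691]
ee_rot: [-179.9, -0.1, 90.0]
force: [-0.8, -0.9, 6.2]
finger_gap: 0.0545
grip_force: 53.2
```

>>> play_rows:
  deltas:
    - {"twist": [0, 0, 0], "delta_pos": [0, 0, 0], "fingers": -1}
    - {"twist": [0, 0, 0], "delta_pos": [0, 0, 0], "fingers": -1}

```text
time_s: 27.4
tool_pos: [0.3952, 0.2083, 0.0691]
ee_rot: [-179.9, -0.1, 90.0]
force: [-0.6, 0.0, 6.8]
finger_gap: 0.0547
grip_force: 53.2
```

>>> play_rows:
  deltas:
    - {"twist": [0, 0, 0], "delta_pos": [0, 0, -0.04], "fingers": -1}
    - {"twist": [0, 0, 0], "delta_pos": [0, 0, -0.085], "fingers": -1}
    - {"twist": [0, 0, 0], "delta_pos": [0, 0, -0.13], "fingers": -1}
    - {"twist": [0, 0, 0], "delta_pos": [0, 0, -0.17], "fingers": -1}
    - {"twist": [0, 0, 0], "delta_pos": [0, 0, -0.195], "fingers": -1}
    - {"twist": [0, 0, 0], "delta_pos": [-0.02, 0.035, -0.195], "fingers": -1}
    - {"twist": [0, 0, 0], "delta_pos": [-0.04, 0.07, -0.195], "fingers": -1}
    - {"twist": [0, 0, 0], "delta_pos": [-0.06, 0.105, -0.195], "fingers": -1}
    - {"twist": [0, 0, 0], "delta_pos": [-0.08, 0.14, -0.195], "fingers": -1}
    - {"twist": [0, 0, 0], "delta_pos": [-0.1, 0.17, -0.195], "fingers": -1}
    - {"twist": [0, 0, 0], "delta_pos": [-0.118, 0.201, -0.195], "fingers": -1}
    - {"twist": [0, 0, 0], "delta_pos": [-0.118, 0.201, -0.195], "fingers": -1}

```text
time_s: 28.6
tool_pos: [0.599, 0.087, 0.2596]
ee_rot: [-179.7, 0.1, 89.8]
force: [-0.3, 0.6, -2.6]
finger_gap: 0.0545
grip_force: 54.4
```

>>> play_rows:
  deltas:
    - {"twist": [0, 0, 0], "delta_pos": [0, 0, 0], "fingers": -1}
    - {"twist": [0, 0, 0], "delta_pos": [0, 0, 0], "fingers": -1}
    - {"twist": [0, 0, 0], "delta_pos": [0, 0, 0], "fingers": -1}
    - {"twist": [0, 0, 0], "delta_pos": [0, 0, 0], "fingers": -1}
    - {"twist": [0, 0, 0], "delta_pos": [0, 0, 0], "fingers": -1}

```text
time_s: 29.1
tool_pos: [0.5956, 0.0903, 0.2617]
ee_rot: [-179.7, -0.0, 90.1]
force: [-0.4, 0.8, -2.6]
finger_gap: 0.0542
grip_force: 54.4
```

```bash
python3 - <<'E'
from h import *
s=ctrl.get_state();print(s['time_s'],s['tool_pos'],s['ee_rot'],s['force'])
move([.5962,.0898,.164],90)
E
```

```text
29.1 [0.59559426 0.09027351 0.26166032] [-1.79692047e+02 -6.37299670e-03  9.00586454e+01] [-0.44916989  0.77359671 -2.55877611]
 [-0.0005  0.0011  0.0977] [-0.0054 -0.0001  0.001 ]
```

>>> play_rows:
  deltas:
    - {"twist": [-0.003, 0, 0], "delta_pos": [-0.0005, 0.0005, 0.012], "fingers": -1}
    - {"twist": [-0.003, 0, 0], "delta_pos": [-0.0005, 0.0005, 0.024], "fingers": -1}
    - {"twist": [-0.003, 0, 0], "delta_pos": [-0.0005, 0.0005, 0.034], "fingers": -1}
    - {"twist": [-0.003, 0, 0], "delta_pos": [-0.0005, 0.0005, 0.044], "fingers": -1}
    - {"twist": [-0.003, 0, 0], "delta_pos": [-0.0005, 0.0005, 0.054], "fingers": -1}
    - {"twist": [-0.003, 0, 0], "delta_pos": [-0.0005, 0.0005, 0.064], "fingers": -1}
    - {"twist": [-0.003, 0, 0], "delta_pos": [-0.0005, 0.0005, 0.074], "fingers": -1}
    - {"twist": [-0.003, 0, 0], "delta_pos": [-0.0005, 0.0005, 0.08], "fingers": -1}
    - {"twist": [-0.003, 0, 0], "delta_pos": [-0.0005, 0.0005, 0.084], "fingers": -1}

```text
time_s: 30.0
tool_pos: [0.5958, 0.0891, 0.1762]
ee_rot: [-179.8, 0.0, 90.0]
force: [-0.2, 0.0, -2.7]
finger_gap: 0.0548
grip_force: 54.4
```

>>> play_rows:
  deltas:
    - {"twist": [0, 0, 0], "delta_pos": [0, 0, 0.003], "fingers": -1}
    - {"twist": [0, 0, 0], "delta_pos": [0, 0, 0.006], "fingers": -1}
    - {"twist": [0, 0, 0], "delta_pos": [0, 0, 0.009], "fingers": -1}
    - {"twist": [0, 0, 0], "delta_pos": [0, 0, 0.012], "fingers": -1}
    - {"twist": [0, 0, 0], "delta_pos": [0, 0, 0.014], "fingers": -1}
    - {"twist": [0, 0, 0], "delta_pos": [0, 0, 0.014], "fingers": -1}
    - {"twist": [0, 0, 0], "delta_pos": [0, 0, 0.014], "fingers": -1}

```text
time_s: 30.7
tool_pos: [0.5964, 0.0892, 0.1641]
ee_rot: [-179.9, -0.0, 90.0]
force: [-1.3, 0.8, 3.2]
finger_gap: 0.0542
grip_force: 54.8
```

Head A is flush (0.164 as computed, light contact). Release and go to head B.

>>> play_rows:
  deltas:
    - {"twist": [0, 0, 0], "delta_pos": [0, 0, 0], "fingers": 1}
    - {"twist": [0, 0, 0], "delta_pos": [0, 0, 0], "fingers": 1}
    - {"twist": [0, 0, 0], "delta_pos": [0, 0, 0], "fingers": 1}
    - {"twist": [0, 0, 0], "delta_pos": [0, 0, -0.025], "fingers": 1}
    - {"twist": [0, 0, 0], "delta_pos": [0, 0, -0.06], "fingers": 1}
    - {"twist": [0, 0, 0], "delta_pos": [0.02, -0.01, -0.085], "fingers": 1}
    - {"twist": [0, 0, 0], "delta_pos": [0.06, -0.02, -0.085], "fingers": 1}
    - {"twist": [0, 0, 0], "delta_pos": [0.1, -0.035, -0.08], "fingers": 1}
    - {"twist": [0, 0, 0], "delta_pos": [0.14, -0.05, -0.07], "fingers": 1}
    - {"twist": [0, 0, 0], "delta_pos": [0.18, -0.065, -0.055], "fingers": 1}
    - {"twist": [0, 0, 0], "delta_pos": [0.215, -0.074, -0.04], "fingers": 1}
    - {"twist": [0, 0, 0], "delta_pos": [0.229, -0.074, -0.04], "fingers": 1}

```text
time_s: 31.9
tool_pos: [0.5193, 0.3206, 0.2006]
ee_rot: [-179.6, 0.1, 90.2]
force: [0.5, -1.6, 0.2]
finger_gap: 0.0853
grip_force: 0.0
```

>>> play_rows:
  deltas:
    - {"twist": [0, 0, 0], "delta_pos": [0, 0, 0], "fingers": 1}
    - {"twist": [0, 0, 0], "delta_pos": [0, 0, 0], "fingers": 1}
    - {"twist": [0, 0, 0], "delta_pos": [0, 0, 0], "fingers": 1}
    - {"twist": [0, 0, 0], "delta_pos": [0, 0, 0], "fingers": 1}

```text
time_s: 32.3
tool_pos: [0.523, 0.3168, 0.2041]
ee_rot: [-179.9, -0.0, 89.9]
force: [-0.0, 0.1, 0.2]
finger_gap: 0.0852
grip_force: 0.0
```

```bash
python3 - <<'E'
from h import *
np.set_printoptions(precision=4,suppress=True)
s=ctrl.get_image("scene");w=ctrl.get_image("wrist")
st=ctrl.get_state();print(st["time_s"],st["tool_pos"],st["ee_rot"])
f=lambda d:cv2.cvtColor(d["frame"],cv2.COLOR_RGB2BGR)
print(proj(s,[.596,.0893,.193]))
print(proj(w,[.522,.318,.098],True))
W,S=f(w),f(s)
r=lambda i,k:cv2.resize(i,None,fx=k,fy=k,interpolation=cv2.INTER_CUBIC)
cv2.imwrite("pics/m7.png",np.hstack([r(W[40:480,110:510],1),r(S[140:360,270:470],2)]))
move([.522,.318,.066],90)
E
```

```text
32.4 [0.5228 0.3171 0.2039] [-179.8708   -0.0175   89.8895]
[344.169  225.1117]
[314.8269 252.5385]
 [ 0.0009 -0.0005  0.1379] [-0.0023 -0.0003 -0.0019]
```

View pics/m7.png

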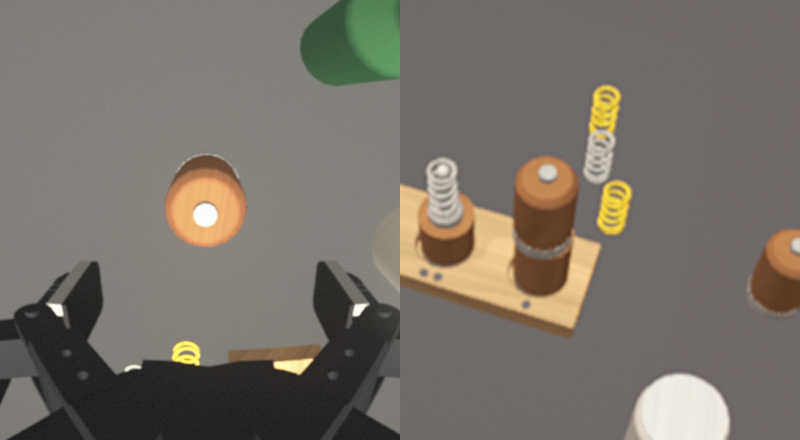

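Head A's nut is at scene (344,226), within 1 px of the flush position, with no gap at the rim. Head B's nut is at wrist (315,255). Gripping it.

>>> play_rows:
  deltas:
    - {"twist": [0, 0, 0], "delta_pos": [0, -0.0018, 0.04], "fingers": 1}
    - {"twist": [0, 0, 0], "delta_pos": [0, -0.0018, 0.08], "fingers": 1}
    - {"twist": [0, 0, 0], "delta_pos": [0, -0.0018, 0.115], "fingers": 1}
    - {"twist": [0, 0, 0], "delta_pos": [0, -0.0018, 0.1365], "fingers": 1}
    - {"twist": [0, 0, 0], "delta_pos": [0, -0.0018, 0.1365], "fingers": 1}
    - {"twist": [0, 0, 0], "delta_pos": [0, -0.0018, 0.1365], "fingers": 0.4}
    - {"twist": [0, 0, 0], "delta_pos": [0, -0.0018, 0.1365], "fingers": -1}
    - {"twist": [0, 0, 0], "delta_pos": [0, -0.0018, 0.1365], "fingers": -1}
    - {"twist": [0, 0, 0], "delta_pos": [0, -0.0018, 0.1365], "fingers": -1}
    - {"twist": [0, 0, 0], "delta_pos": [0, -0.0018, 0.1365], "fingers": -1}
  newtons: 50

```text
time_s: 33.4
tool_pos: [0.5214, 0.3191, 0.0694]
ee_rot: [179.9, -0.1, 90.0]
force: [0.4, 0.5, 6.3]
finger_gap: 0.0551
grip_force: 53.5
```

>>> play_rows:
  deltas:
    - {"twist": [0, 0, 0], "delta_pos": [0, 0, 0], "fingers": -1}
    - {"twist": [0, 0, 0], "delta_pos": [0, 0, 0], "fingers": -1}

```text
time_s: 33.6
tool_pos: [0.5214, 0.319, 0.0694]
ee_rot: [179.9, -0.1, 90.0]
force: [0.1, -0.8, 7.3]
finger_gap: 0.0549
grip_force: 53.5
```

>>> play_rows:
  deltas:
    - {"twist": [0, 0, 0], "delta_pos": [0, 0, -0.04], "fingers": -1}
    - {"twist": [0, 0, 0], "delta_pos": [0, 0, -0.085], "fingers": -1}
    - {"twist": [0, 0, 0], "delta_pos": [0, 0, -0.13], "fingers": -1}
    - {"twist": [0, 0, 0], "delta_pos": [0, 0, -0.175], "fingers": -1}
    - {"twist": [0, 0, 0], "delta_pos": [-0.01, -0.005, -0.21], "fingers": -1}
    - {"twist": [0, 0, 0], "delta_pos": [-0.045, -0.01, -0.216], "fingers": -1}
    - {"twist": [0, 0, 0], "delta_pos": [-0.085, -0.02, -0.216], "fingers": -1}
    - {"twist": [0, 0, 0], "delta_pos": [-0.125, -0.02, -0.216], "fingers": -1}
    - {"twist": [0, 0, 0], "delta_pos": [-0.165, -0.02, -0.216], "fingers": -1}
    - {"twist": [0, 0, 0], "delta_pos": [-0.205, -0.02, -0.216], "fingers": -1}
    - {"twist": [0, 0, 0], "delta_pos": [-0.245, -0.02, -0.216], "fingers": -1}
    - {"twist": [0, 0, 0], "delta_pos": [-0.285, -0.015, -0.216], "fingers": -1}

```text
time_s: 34.8
tool_pos: [0.5047, 0.0317, 0.2834]
ee_rot: [-179.8, -0.0, 90.0]
force: [0.9, -0.1, -1.5]
finger_gap: 0.0552
grip_force: 53.8
```

>>> play_rows:
  deltas:
    - {"twist": [0, 0, 0], "delta_pos": [-0.03, 0.02, 0], "fingers": -1}
    - {"twist": [0, 0, 0], "delta_pos": [-0.0435, 0.055, 0], "fingers": -1}
    - {"twist": [0, 0, 0], "delta_pos": [-0.0435, 0.0915, 0], "fingers": -1}
    - {"twist": [0, 0, 0], "delta_pos": [-0.0435, 0.0915, 0.02], "fingers": -1}
    - {"twist": [0, 0, 0], "delta_pos": [-0.0435, 0.0915, 0.035], "fingers": -1}
    - {"twist": [0, 0, 0], "delta_pos": [-0.0435, 0.0915, 0.035], "fingers": -1}
    - {"twist": [0, 0, 0], "delta_pos": [-0.0435, 0.0915, 0.035], "fingers": -1}
    - {"twist": [0, 0, 0], "delta_pos": [-0.0435, 0.0915, 0.035], "fingers": -1}
    - {"twist": [0, 0, 0], "delta_pos": [-0.0435, 0.0915, 0.035], "fingers": -1}

```text
time_s: 35.7
tool_pos: [0.5973, -0.0102, 0.2491]
ee_rot: [-180.0, 0.0, 90.0]
force: [0.4, 0.3, -0.6]
finger_gap: 0.0551
grip_force: 53.9
```

```bash
python3 - <<'E'
from h import *
s=ctrl.get_state();print(s['time_s'],s['tool_pos'],s['ee_rot'],s['force'],s['finger_gap'])
move([.5982,-.0097,.1444],90)
E
```

```text
35.7 [ 0.59732365 -0.01022338  0.24913335] [-1.79973126e+02  1.22676999e-03  9.00102256e+01] [ 0.43068072  0.26972548 -0.56702323] 0.0550851860143836
 [0.0005 0.0009 0.1047] [-0.0005  0.      0.0002]
```

>>> play_rows:
  deltas:
    - {"twist": [0, 0, 0], "delta_pos": [0.0005, 0.0007, 0.014], "fingers": -1}
    - {"twist": [0, 0, 0], "delta_pos": [0.0005, 0.0007, 0.026], "fingers": -1}
    - {"twist": [0, 0, 0], "delta_pos": [0.0005, 0.0007, 0.038], "fingers": -1}
    - {"twist": [0, 0, 0], "delta_pos": [0.0005, 0.0007, 0.05], "fingers": -1}
    - {"twist": [0, 0, 0], "delta_pos": [0.0005, 0.0007, 0.06], "fingers": -1}
    - {"twist": [0, 0, 0], "delta_pos": [0.0005, 0.0007, 0.07], "fingers": -1}
    - {"twist": [0, 0, 0], "delta_pos": [0.0005, 0.0007, 0.08], "fingers": -1}
    - {"twist": [0, 0, 0], "delta_pos": [0.0005, 0.0007, 0.086], "fingers": -1}
    - {"twist": [0, 0, 0], "delta_pos": [0.0005, 0.0007, 0.09], "fingers": -1}

```text
time_s: 36.6
tool_pos: [0.5971, -0.0098, 0.1568]
ee_rot: [-179.8, -0.0, 90.0]
force: [0.5, 0.1, -1.9]
finger_gap: 0.055
grip_force: 54.0
```

>>> play_rows:
  deltas:
    - {"twist": [0, 0, 0], "delta_pos": [0, 0, 0.003], "fingers": -1}
    - {"twist": [0, 0, 0], "delta_pos": [0, 0, 0.006], "fingers": -1}
    - {"twist": [0, 0, 0], "delta_pos": [0, 0, 0.009], "fingers": -1}
    - {"twist": [0, 0, 0], "delta_pos": [0, 0, 0.012], "fingers": -1}
    - {"twist": [0, 0, 0], "delta_pos": [0, 0, 0.0145], "fingers": -1}
    - {"twist": [0, 0, 0], "delta_pos": [0, 0, 0.0145], "fingers": -1}
    - {"twist": [0, 0, 0], "delta_pos": [0, 0, 0.0145], "fingers": -1}

```text
time_s: 37.3
tool_pos: [0.5977, -0.0098, 0.1444]
ee_rot: [-179.9, -0.0, 90.0]
force: [-1.7, -0.2, 6.2]
finger_gap: 0.0554
grip_force: 54.5
```

Home at 0.1444. Release, withdraw, and check everything.

>>> play_rows:
  deltas:
    - {"twist": [0, 0, 0], "delta_pos": [0, 0, -0.001], "fingers": 1}
    - {"twist": [0, 0, 0], "delta_pos": [0, 0, -0.001], "fingers": 1}
    - {"twist": [0, 0, 0], "delta_pos": [0, 0, -0.001], "fingers": 1}
    - {"twist": [0, 0, 0], "delta_pos": [0, 0, -0.025], "fingers": 1}
    - {"twist": [0, 0, 0], "delta_pos": [0, 0, -0.06], "fingers": 1}
    - {"twist": [0, 0, 0], "delta_pos": [0, 0, -0.1], "fingers": 1}
    - {"twist": [0, 0, 0], "delta_pos": [-0.02, -0.04, -0.12], "fingers": 1}
    - {"twist": [0, 0, 0], "delta_pos": [-0.05, -0.08, -0.12], "fingers": 1}
    - {"twist": [0, 0, 0], "delta_pos": [-0.09, -0.12, -0.12], "fingers": 1}
    - {"twist": [0, 0, 0], "delta_pos": [-0.13, -0.15, -0.12], "fingers": 1}
    - {"twist": [0, 0, 0], "delta_pos": [-0.17, -0.17, -0.12], "fingers": 1}
    - {"twist": [0, 0, 0], "delta_pos": [-0.2, -0.18, -0.12], "fingers": 1}

```text
time_s: 38.5
tool_pos: [0.4155, -0.2116, 0.2639]
ee_rot: [-179.8, 0.0, 89.9]
force: [1.3, -0.1, -0.6]
finger_gap: 0.0853
grip_force: 0.0
```

>>> play_rows:
  deltas:
    - {"twist": [0, 0, 0], "delta_pos": [0, 0, 0], "fingers": 1}
    - {"twist": [0, 0, 0], "delta_pos": [0, 0, 0], "fingers": 1}
    - {"twist": [0, 0, 0], "delta_pos": [0, 0, 0], "fingers": 1}
    - {"twist": [0, 0, 0], "delta_pos": [0, 0, 0], "fingers": 1}
    - {"twist": [0, 0, 0], "delta_pos": [0, 0, 0], "fingers": 1}

```text
time_s: 39.0
tool_pos: [0.4182, -0.2089, 0.2635]
ee_rot: [-179.8, -0.0, 90.1]
force: [0.3, 0.2, -0.5]
finger_gap: 0.0855
grip_force: 0.0
```

```bash
python3 - <<'E'
from h import *
np.set_printoptions(precision=4,suppress=True)
t=ctrl.get_image("top");s=ctrl.get_image("scene")
st=ctrl.get_state();print(st["time_s"],st["tool_pos"])
f=lambda d:cv2.cvtColor(d["frame"],cv2.COLOR_RGB2BGR)
for q in (t,s): print(proj(q,[.596,.0893,.193]),proj(q,[.598,-.0106,.173]))
r=lambda i,k:cv2.resize(i,None,fx=k,fy=k,interpolation=cv2.INTER_CUBIC)
T,S=f(t),f(s)
cv2.imwrite("pics/m8.png",np.hstack([cv2.resize(T,(400,300)),r(S[180:330,220:420],2)]))
E
```

```text
39.1 [ 0.418  -0.2091  0.2636]
[279.1812 216.9605] [332.1502 219.1884]
[344.169  225.1117] [290.2445 215.8336]
```

View pics/m8.png

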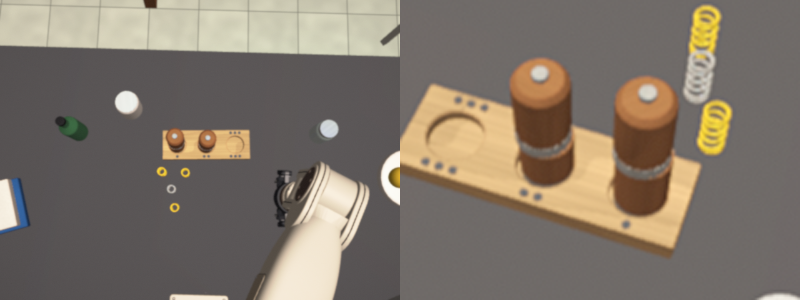

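Both mills are complete and upright, nuts at scene (290,216) and (344,226) as predicted. Pocket 3 is empty, and the jar, tin and bottle are untouched.

```bash
python3 -c "
from station import ctrl
print(ctrl.hand_in())"
```

```text
the job is handed in; nothing more can be done
None
```

The job is handed in at about 39 s: the tall mill stands in the one-dot pocket and the medium one in the two-dot pocket, each with its spring down on the collar and its head flush. The short mill is missing today, so the three-dot pocket is empty. The jar, tin, bottle and yellow springs were left alone.

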